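Stack a two-deck power unit on its snap-in carrier

TASK

Put the power unit together on its carrier: lower the green power board with the heatsink over all four posts until it sits fully home on the lower steps, then lower the blue control board over the same posts onto the rubber bushings. Press it gently down against their spring until both orange hooks have snapped shut over its edges and hold it flat. Lower the boards, do not drop them or force them, and leave everything else on the bench where it is.

Things in the scene. Friction and masses are not known exactly. Their poses are not given: they have to be found in the camera images.
- carrier: fixed black tray with four stepped upright posts, on an aluminium base 190 (x) x 124 (y) x 8 mm. Origin: centre of the base's underside, 2 mm over the bench (on a mat), z up. Posts at (-40, 26), (-40, -26), (40, 26), (24, -26) mm in x, y. Two steel toe clamps at its x ends, 32 mm high, inner ends 55 mm from the centre
- lower_seat (a point): point on the carrier where power_grip lies when the power board is fully home, 41.2 mm over the carrier's underside; axes as the carrier's, and the seated board's axes agree. The posts are 14 mm thick up to the lower steps, 26 mm over the carrier's underside, then 9 mm thick up to the tops of their square-edged rubber bushings at 58 mm, where the 10 mm holes can catch
- upper_seat (a point): where control_grip lies when the control board is home, held by the hooks, 71.2 mm over the carrier's underside; axes as the seated board's. Black bushings (tops at 58 mm) round the posts carry it: they spring down 2.5 mm to a stop (13 N together at first, 18 N at the stop), 1 mm when seated. The hooks snap over only when it is pressed below this. Above: 5 mm steel pins, tapered from 70 to 74 mm
- power_board: loose green board, 100 (x) x 72 (y) x 3.2 mm, lying flat; origin at the centre of its underside, z up. Holes 10 mm wide at (-40, 26), (-40, -26), (40, 26) and (24, -26) mm in its x, y axes; the last is inboard, so the board fits one way only. Green terminal strip (10 mm high, inner face 38 mm from the centre) at the +x end. About 0.2 kg
- power_grip (a point): centre (half-way up) of the finned aluminium heatsink in the middle of the power board, 15.2 mm over the board's underside; axes as the board's. Heatsink 28 mm along x, 40 mm along y, 24 mm high: the part to hold, pinched along x. Beside it other parts stand at most 3 mm high
- control_board: loose dark blue board, 100 (x) x 80 (y) x 3.2 mm, lying flat; origin at the centre of its underside, z up. Holes 6 mm wide at (-40, 26), (-40, -26), (40, 26) and (24, -26) mm in its x, y axes; the last is inboard, so the board fits one way only. Orange terminal strip (10 mm high, inner face 38 mm from the centre) at the +x end, three capacitors 12 mm high, 38 mm and more from the centre, at the -x end. About 0.15 kg
- control_grip (a point): centre (half-way up) of the black converter block in the middle of the control board, 14.2 mm over the board's underside; axes as the board's. Block 26 mm along x, 40 mm along y, 22 mm high: the part to hold, pinched along x. Beside it other parts stand at most 3 mm high
- hook_left (a joint): orange spring hook at the middle of the carrier's +y long side, 16 mm wide. 0 rad = upright, at rest; grows as it bends outwards. Its nose ends 37.7 mm from the centre line, with a flat underside that holds down the top face of the seated control board; above, it slopes outwards, clear of the board's edge 6 mm up. It bends about 0.05 rad to let the board by. Pushing past both hooks takes some 10 to 17 N
- hook_right (a joint): orange spring hook at the middle of the carrier's -y long side, 16 mm wide. 0 rad = upright, at rest; grows as it bends outwards. Its nose ends 37.7 mm from the centre line, with a flat underside that holds down the top face of the seated control board; above, it slopes outwards, clear of the board's edge 6 mm up. It bends about 0.05 rad to let the board by. Pushing past both hooks takes some 10 to 17 N
- screwdriver: screwdriver with an orange handle, 190 mm long; loose, to be left alone; origin at its underside
- cutters: side cutters with grey handles, 120 mm long, lying flat; loose, to be left alone; origin at its underside
- tweezers: steel tweezers, 118 mm long, lying flat; loose, to be left alone; origin at its underside
- solder_reel: reel of solder on end, 54 mm wide, 41 mm high; loose, to be left alone; origin at its underside
- flux_bottle: small amber bottle with black cap, 32 mm wide, 65 mm high, standing; loose, to be left alone; origin at its underside
- multimeter: grey hand multimeter lying face up, 165 x 80 x 34 mm; loose, to be left alone; origin at its underside
- screw_tray: blue divided tray for screws, 130 x 90 x 28 mm; loose, to be left alone; origin at its underside
- spare_board: another finished green board with two black capacitors, not part of this unit, 90 x 70 mm, 33 mm high; loose, to be left alone; origin at its underside
Mind the look-alikes: they are no part of the job. There is more than one size of the carrier; the job needs the larger.

How it is judged (in metres and radians):
On the way, in this order (a step that is already met when the one before it is completed fails the run):
1. the power board is fully home on the lower steps and let go (distance between power_grip and lower_seat below 0.003 m and angle between power_grip's own z axis and vertical below 0.03 rad and contact force between the fingers and power_board below 0.1 N), for 0.2 s.
2. the control board is fully home, held under both shut hooks (distance between power_grip and lower_seat below 0.003 m and angle between each of power_grip, control_grip's own z axis and vertical below 0.03 rad and distance between control_grip and upper_seat below 0.0025 m and value of joint each of hook_left, hook_right below 0.02 rad), for 0.2 s.
At the end, for the whole second after the job is handed in: the power board's heatsink centre is within 3 mm of lower_seat and the control board's block centre within 2.5 mm of upper_seat, both boards level within 0.03 rad, both hooks back within 0.02 rad of upright, both boards let go and at rest (all of step 2 and contact force between the fingers and power_board below 0.1 N and contact force between the fingers and control_board below 0.1 N and linear speed of each of power_board, control_board below 0.01 m/s); the robot touches nothing.
It fails at once if a board is dropped: it moves faster than 0.45 m/s within 75 mm of its seat ((linear speed of power_board above 0.45 m/s and distance between power_grip and lower_seat below 0.075 m) or (linear speed of control_board above 0.45 m/s and distance between control_grip and upper_seat below 0.075 m)).
It fails at once if a board is forced: more than 120 N between a board and the carrier or the board below (contact force between any of power_board, control_board and carrier above 120 N or contact force between control_board and power_board above 120 N).
It fails at once if another thing on the bench is moved by more than 30 mm (distance of any of screwdriver, cutters, tweezers, solder_reel, flux_bottle, multimeter, screw_tray, spare_board from where it was at the start of the episode above 0.03 m).
It also fails if it takes over 51 s, if anything falls off the work surface, if the arm or the gripper's body presses on something with over 40 N, if the wrist force passes 120 N, or if a joint passes its speed limit or range.

ROBOT

A 6-joint arm with a two-finger parallel gripper is mounted at the origin on the work surface. World frame = base frame: x ahead of the robot, y to its left, z up, the work surface at z = 0. Lengths are in mm, angles in rad, forces in N, time in s.
With the tool pointing down it reaches from about 350 to 925 mm from the base axis. Payload 6.4 kg.
Tool frame: the origin (TCP) lies at the very end of the fingers, on their centre line; the grasp point (between the pads) lies 19 mm behind it; z points along the fingers, y is the direction in which the jaws open and shut (so a half turn about z gives the same grasp; the last joint's range is limited). The gripper opens to 94 mm and grips with 3 to 60 N. Pads are 16 mm wide; open, the fingers measure 119 mm over their backs; the gripper's body (75 mm by 177 mm) begins 78 mm behind the grasp point.
Start: joints at [-1.494, 0.245, 1.558, -0, 1.339, -0.174], TCP at [161.321, -629.674, 205.455] pointing down, gripper open.
Joint ranges: [-3.13, 3.13], [-1.02, 2.26], [0.13, 2.54], [-0.95, 4.09], [0.21, 2.88], [-2.74, 2.74]. Speed limits (rad/s): [2.57, 2.57, 3.14, 3.14, 3.14, 3.14].

INTERFACE

Orientations are given as a unit quaternion [w, x, y, z].
In Python, from workcell import sensors, eyes, workorder gives the robot as it stands.
- The arm moves only by the tool apply_moves, never from a script. Its argument "commands" is a list of rows, each a list of 7 numbers: the shift along the tool's x, y, z in units of 50 mm (1.0 is 50 mm), then the turn, a rotation vector about the tool's x, y, z in units of 10 degrees (1.0 is 10 degrees), then the opening in per cent of the stroke, from 0 (shut) to 100 (fully open). In form: [[dx, dy, dz, rx, ry, rz, hand], ...]. A call has 1 to 20 rows; each row is the pose to reach, as a shift and turn from the pose commanded when the call began, along the tool's axes at that moment; what a row does not reach only later rows make up. A row lasts 1/8 s, in which the tool goes at most 62.5 mm and 10.7 degrees, less where a joint would pass 70% of its speed; a pose out of reach is approached as far as the arm can. A call with a gripper value outside its range is refused whole. The fingers move at their own pace and stop on an object; "grip_force" is the grip in N (left out, the last holds). Time passes only in rows, so rows that repeat a pose let the fingers close. It gives the time, the measured TCP pose, the force and the opening at its end, in the units of the state.
- sensors.state(): the state, without advancing time (a new reading comes with each control period).
- eyes.read_camera(name): name is "side" or "top" or "wrist"; returns the picture (400x640x3 uint8, blue, green, red); there is no depth.
- eyes.get_calibration(name): a dict with "fx", "fy", "cx", "cy" (pixels), "k1" (the pictures are not rectified: a ray, as slopes to the right and down, at radius r is drawn at 1 + k1 r^2 times it, then the intrinsics apply), "position" and "rotation" of the camera in the world; the wrist camera has in their place "hand_eye" (4x4, takes a point from camera to tool coordinates, whose origin is the TCP and whose axes are the flange's). Camera axes: x right, y down, z forward; pixel columns grow to the right and rows downward; lengths in mm; the calibration is good to about 2 mm. A picture is of the moment at which its call begins: read the wrist's pose just before it. get_calibration takes no time and is no camera call.
- workorder.job_done(): hands the job in, once; it reports no verdict.
The state is a dict: "t": time; "joints": joint angles; "dq": joint speeds; "joint_efforts": joint torques, N m; "tool_pos": TCP position; "orientation": TCP orientation; "wrist_force": force on the tool from outside, world axes, zero at the start; "wrist_torque": the same for the moment, N m; "grip_width": finger opening in mm.
Only numpy, scipy, OpenCV 4.12 (cv2) and the standard library are available. Lean on these libraries where they do the work, as an engineer would, in place of code of your own. Each camera call takes 0.05 s, during which the arm holds its last target.

## Working session

There is one attempt and no reset: what is moved stays moved. The work goes in short steps, Python scripts to look and compute and a tool call to move; the robot and the scene stay as the last step left them, time stands still between calls to the robot, and variables do not carry over. Pictures are saved under pics/ and viewed, and the job is handed in when it is done.

Besides the shell and the picture viewer there is one more tool, called after "Call:" by a JSON object that holds its "fn" and its "kwargs", one argument or row to a line. apply_moves: Moves the arm, as the interface text tells. Its arguments: {"type":"object","properties":{"commands":{"type":"array"},"grip_force":{"type":"number"}},"required":["commands"]}

```bash
ls; mkdir -p pics; python3 - <<'E'
from workcell import sensors, eyes
import cv2
print(sensors.state())
for n in ["top","side","wrist"]:
    cv2.imwrite(f"pics/{n}0.png",eyes.read_camera(n)); print(n,eyes.get_calibration(n))
E
```

```text
pics
{'t': 0.0, 'joints': array([-1.49410407e+00,  2.45762438e-01,  1.55900665e+00, -1.63821198e-05,
        1.33869621e+00, -1.74121985e-01]), 'dq': array([-1.68107466e-03, -1.02503026e-03, -1.40625334e-03,  5.91543402e-05,
        2.41611465e-04, -5.37222654e-04]), 'joint_efforts': array([-1.97873910e-04, -4.15838671e+01, -3.14603269e+01,  6.83337939e-02,
        3.31594271e-02, -1.42869267e-04]), 'tool_pos': array([ 161.26619057, -629.05838718,  204.38235188]), 'orientation': array([-9.35599741e-04,  9.92146156e-01,  1.25080489e-01,  3.76345843e-05]), 'wrist_force': array([ 0.21481283,  0.37839241, -0.98883571]), 'wrist_torque': array([-0.00766597, -0.02446385, -0.01477479]), 'grip_width': 94.01014079569002}
top {'fx': 496.1999787476332, 'fy': 496.1999787476332, 'cx': 321.21233182182186, 'cy': 197.4453255505426, 'k1': -0.07279889577158119, 'position': array([ 455.04917123,    4.68742421, 1251.27714234]), 'rotation': array([ 0.02570131, -0.69726783,  0.71617807, -0.01568361])}
side {'fx': 454.63076039114554, 'fy': 454.63076039114554, 'cx': 310.86203630876713, 'cy': 204.55516961816684, 'k1': -0.12481839032387877, 'position': array([ 358.59294789,  991.90792189, 1058.7209508 ]), 'rotation': array([ 0.0370841 , -0.09233321,  0.91870291, -0.38220978])}
wrist {'fx': 347.60152609248354, 'fy': 347.60152609248354, 'cx': 320.8617712795577, 'cy': 204.93237165081163, 'k1': -0.07154978461968917, 'hand_eye': array([[ 7.76416902e-04, -9.68458792e-01, -2.49172561e-01,
         7.30594753e+01],
       [ 9.99999529e-01,  8.97014554e-04, -3.70446467e-04,
         5.95460188e-01],
       [ 5.82273552e-04, -2.49172156e-01,  9.68459032e-01,
        -1.80549872e+02],
       [ 0.00000000e+00,  0.00000000e+00,  0.00000000e+00,
         1.00000000e+00]])}
```

View pics/top0.png

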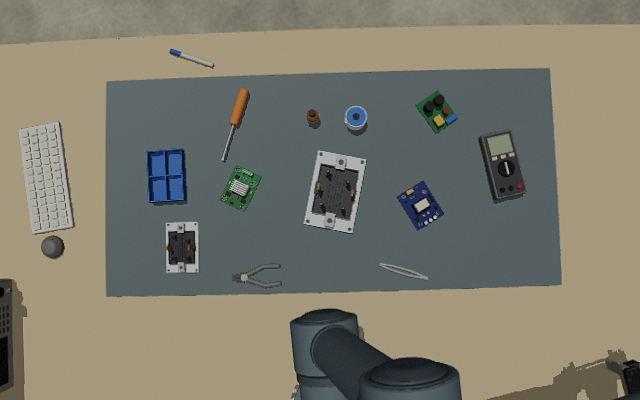

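View pics/side0.png

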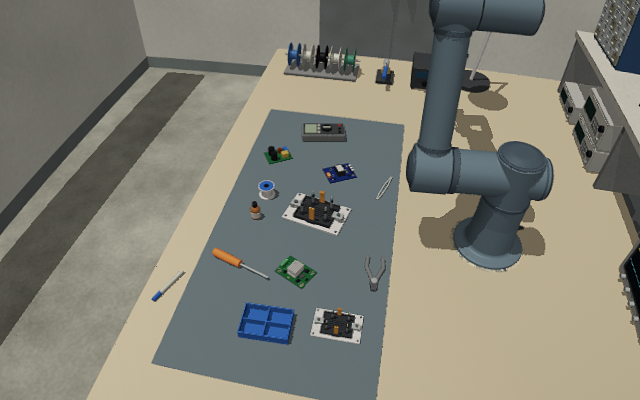

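View pics/wrist0.png

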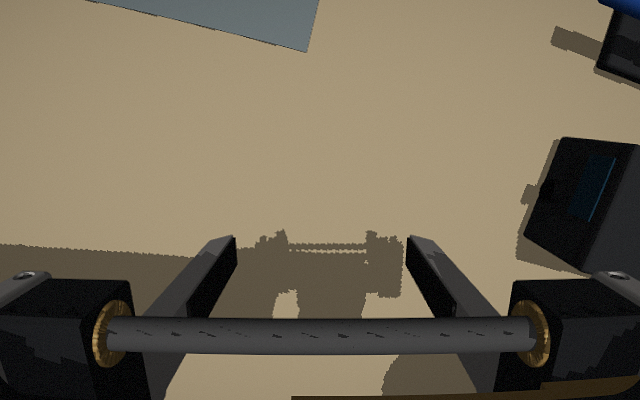

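```bash
cat > h.py <<'E'
import numpy as np, cv2
from scipy.spatial.transform import Rotation as R
from workcell import sensors, eyes
def rot(q): return R.from_quat([q[1],q[2],q[3],q[0]])
def campose(name,st=None):
    c=eyes.get_calibration(name)
    if name=="wrist":
        st=st or sensors.state(); T=rot(st["orientation"]).as_matrix()
        H=c["hand_eye"]; return c,st["tool_pos"]+T@H[:3,3],T@H[:3,:3]
    return c,c["position"],rot(c["rotation"]).as_matrix()
def ray(c,Rm,uv):
    d=(np.asarray(uv,float).reshape(-1,2)-[c["cx"],c["cy"]])/[c["fx"],c["fy"]]
    u=d.copy()
    for _ in range(20): u=d/(1+c["k1"]*(u**2).sum(1,keepdims=True))
    return np.c_[u,np.ones(len(u))]@Rm.T
def toplane(pose,uv,z):
    c,p,Rm=pose; r=ray(c,Rm,uv); return p+r*((z-p[2])/r[:,2])[:,None]
def proj(pose,P):
    c,p,Rm=pose; q=(np.asarray(P,float).reshape(-1,3)-p)@Rm; u=q[:,:2]/q[:,2:]
    return u*(1+c["k1"]*(u**2).sum(1,keepdims=True))*[c["fx"],c["fy"]]+[c["cx"],c["cy"]]
def snap(name,fn):
    st=sensors.state(); im=eyes.read_camera(name); cv2.imwrite("pics/"+fn+".png",im)
    np.savez("pics/"+fn+".npz",pos=st["tool_pos"],q=st["orientation"]); return im,st
def load(fn,name="wrist"):
    im=cv2.imread("pics/"+fn+".png"); 
    d=np.load("pics/"+fn+".npz"); return im,campose(name,{"tool_pos":d["pos"],"orientation":d["q"]})
def goto(P,yaw):
    """shift units to tool pose: TCP at P, tool down with tool-x yaw (world), from current pose"""
    st=sensors.state(); T=rot(st["orientation"])
    tgt=R.from_euler('z',yaw)*R.from_quat([1,0,0,0])
    s=T.inv().apply(np.asarray(P)-st["tool_pos"])/50
    r=np.degrees((T.inv()*tgt).as_rotvec())/10
    print("t",round(st["t"],2),"shift",s.round(4),"turn",r.round(4)); return s,r
E
python3 - <<'E'
from h import *
im=cv2.imread("pics/top0.png"); P=campose("top")
for n,uv,z in [("power",(241,188),27),("ctrl",(421,205),25),("carrier",(335,191),10),("drv",(235,125),10),("bottle",(313,117),60),("reel",(356,117),41),("spare",(436,112),20),("cutters",(258,275),5),("tweez",(403,271),3)]:
    print(n,toplane(P,uv,z).round())
a=cv2.resize(im[140:240,200:300],None,fx=4,fy=4,interpolation=cv2.INTER_CUBIC)
b=cv2.resize(im[140:240,375:475],None,fx=4,fy=4,interpolation=cv2.INTER_CUBIC)
cv2.imwrite("pics/z0.png",np.hstack([a,b]))
cv2.imwrite("pics/z1.png",cv2.resize(im[140:240,285:385],None,fx=5,fy=5,interpolation=cv2.INTER_CUBIC))
E
```

```text
power [[556. 220.  27.]]
ctrl [[ 502. -225.   25.]]
carrier [[543. -14.  10.]]
drv [[719. 236.  10.]]
bottle [[722.  35.  60.]]
reel [[723. -70.  41.]]
spare [[ 735. -273.   20.]]
cutters [[338. 185.   5.]]
tweez [[ 339. -178.    3.]]
```

View pics/z0.png

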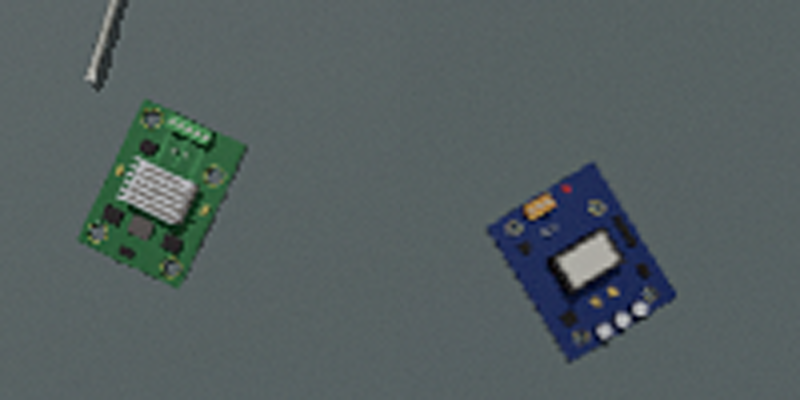

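View pics/z1.png

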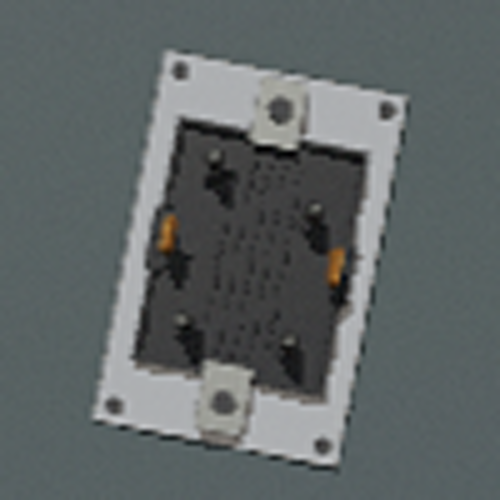

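```bash
python3 - <<'E'
from h import *
P=campose("top")
# carrier corners in zoom z1 -> pixel
c=np.array([[165,50],[408,97],[338,467],[95,420]])/5+[285,140]
W=toplane(P,c,10); ctr=W.mean(0); yaw=np.arctan2(*(W[0]-W[3])[[1,0]]); print(ctr,yaw,np.arctan2(*(W[1]-W[2])[[1,0]]))
b=np.array([[145,100],[248,147],[180,288],[80,240]])/4+[200,140]
W=toplane(P,b,5);print("power",W.mean(0),np.arctan2(*(W[0]-W[3])[[1,0]]))
b=np.array([[488-400,228],[597-400,162],[677-400,297],[570-400,362]])/4+[375,140]
W=toplane(P,b,5);print("ctrl",W.mean(0),np.arctan2(*(W[0]-W[3])[[1,0]]))
psi=yaw+np.pi/2
tx=np.array([np.cos(psi),np.sin(psi),0])
goto([*(ctr-15*tx)[:2],200],psi)
E
```

```text
[541.91161366 -14.40725673  10.        ] -0.21166160595504488 -0.21734068907929163
power [556.7703008  224.19972559   5.        ] -0.45332943943361675
ctrl [ 501.17323812 -228.273179      5.        ] 0.5166239014149059
t 0.15 shift [10.2919 -9.7532  0.1094] turn [-6.6000e-03 -6.2000e-03 -6.3502e+00]
```

Call:
{"fn": "apply_moves", "kwargs": {
  "commands": [
    [10.29,-9.75,0.11,0,0,-6.35,45],
    [10.29,-9.75,0.11,0,0,-6.35,45],
    [10.29,-9.75,0.11,0,0,-6.35,45],
    [10.29,-9.75,0.11,0,0,-6.35,45],
    [10.29,-9.75,0.11,0,0,-6.35,45],
    [10.29,-9.75,0.11,0,0,-6.35,45],
    [10.29,-9.75,0.11,0,0,-6.35,45],
    [10.29,-9.75,0.11,0,0,-6.35,45],
    [10.29,-9.75,0.11,0,0,-6.35,45],
    [10.29,-9.75,0.11,0,0,-6.35,45],
    [10.29,-9.75,0.11,0,0,-6.35,45],
    [10.29,-9.75,0.11,0,0,-6.35,45],
    [10.29,-9.75,0.11,0,0,-6.35,45],
    [10.29,-9.75,0.11,0,0,-6.35,45],
    [10.29,-9.75,0.11,0,0,-6.35,45]
  ],
  "grip_force": 40
}}

```text
t: 2.02
tool_pos: [538.3, -30.8, 199.9]
orientation: [0.0, 0.778, 0.628, -0.0]
wrist_force: [-0.3, -0.1, -0.8]
grip_width: 41.7
```

```bash
python3 - <<'E'
from h import *
im,st=snap("wrist","w1"); print(st["t"],st["tool_pos"],st["orientation"],np.abs(st["dq"]).max())
E
```

```text
2.025 [538.28855544 -30.83340283 199.93712303] [ 6.50373695e-06  7.78416095e-01  6.27748658e-01 -6.83228787e-05] 0.002290627817056809
```

View pics/w1.png

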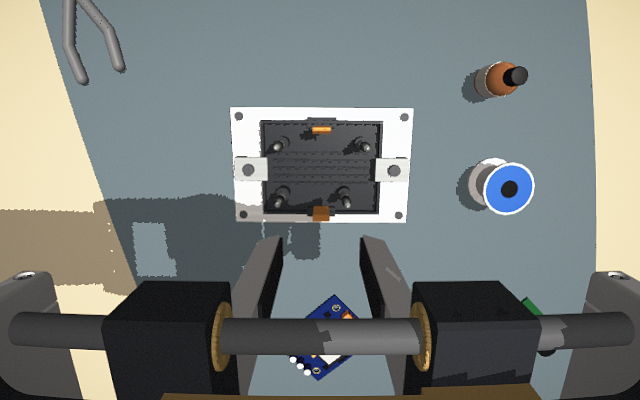

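```bash
python3 - <<'E'
from h import *
im,P=load("w1")
cv2.imwrite("pics/z2.png",cv2.resize(im[95:235,215:430],None,fx=3.7,fy=3.7,interpolation=cv2.INTER_CUBIC))
E
```

```text
(no output)
```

View pics/z2.png

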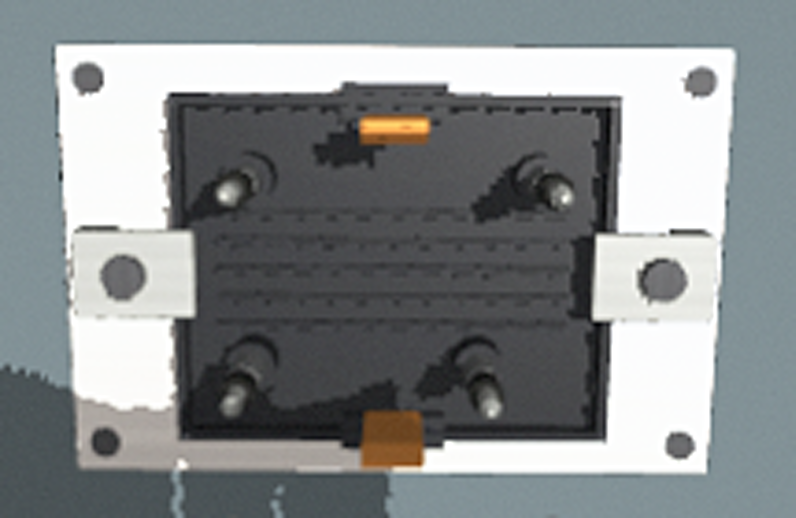

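```bash
cat >> h.py <<'E'
HO=np.array([[-40,26],[-40,-26],[40,26],[24,-26.]])
def fit(model,W):
    """2d rigid fit; returns yaw,center,residuals"""
    m=model-model.mean(0); w=W[:,:2]-W[:,:2].mean(0)
    a=np.arctan2((m[:,0]*w[:,1]-m[:,1]*w[:,0]).sum(),(m*w).sum())
    Rm=np.array([[np.cos(a),-np.sin(a)],[np.sin(a),np.cos(a)]])
    c=W[:,:2].mean(0)-Rm@model.mean(0)
    return a,c,(W[:,:2]-(model@Rm.T+c))
E
python3 - <<'E'
from h import *
im,P=load("w1")
tips=np.array([[228,195],[229,412],[568,199],[491,412]])/3.7+[215,95]
a,c,r=fit(HO,toplane(P,tips,76)); print("pins",a,c,r.round(1).tolist())
cor=np.array([[55,44],[736,49],[707,474],[78,470]])/3.7+[215,95]
a,c,r=fit(np.array([[-95,62],[95,62],[95,-62],[-95,-62.]]),toplane(P,cor,10)); print("base",a,c,r.round(1).tolist())
psi=1.1175; t=np.array([556.8,224.2]); tx=np.array([np.cos(psi),np.sin(psi)])
goto([*(t-15*tx),160],psi)
E
```

```text
pins -0.22534242799367923 [544.09008604 -13.06517105] [[0.3, 0.1], [-0.5, -0.5], [0.4, 0.2], [-0.2, 0.2]]
base -0.2195693228627037 [544.02826133 -12.88674344] [[-0.4, 0.4], [0.5, 0.2], [0.2, -0.4], [-0.3, -0.3]]
t 2.08 shift [ 4.7705 -0.7916  0.7998] turn [5.0000e-04 5.0000e-04 1.3739e+00]
```

Call:
{"fn": "apply_moves", "kwargs": {
  "commands": [
    [4.77,-0.79,0.8,0,0,1.37,45],
    [4.77,-0.79,0.8,0,0,1.37,45],
    [4.77,-0.79,0.8,0,0,1.37,45],
    [4.77,-0.79,0.8,0,0,1.37,45],
    [4.77,-0.79,0.8,0,0,1.37,45],
    [4.77,-0.79,0.8,0,0,1.37,45],
    [4.77,-0.79,0.8,0,0,1.37,45],
    [4.77,-0.79,0.8,0,0,1.37,45]
  ]
}}

```text
t: 3.08
tool_pos: [550.7, 210.4, 160.4]
orientation: [0.0, 0.848, 0.53, 0.0]
wrist_force: [-0.6, 0.5, 1.0]
grip_width: 42.4
```

```bash
python3 - <<'E'
from h import *
im,st=snap("wrist","w2"); print(st["t"],st["tool_pos"],np.abs(st["dq"]).max())
E
```

```text
3.075 [550.65583286 210.42761816 160.36559188] 0.005195904352431308
```

View pics/w2.png

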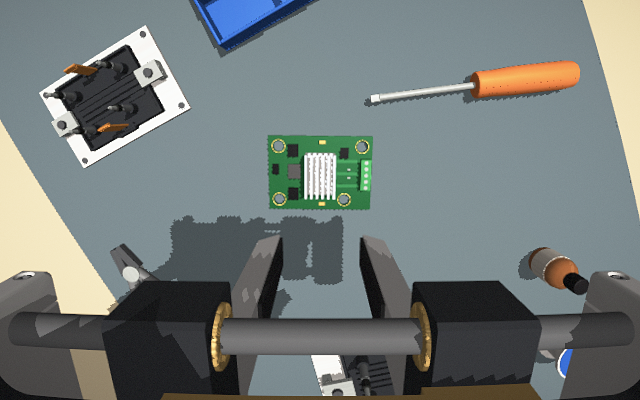

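```bash
cat >> h.py <<'E'
def boardfit(im,P,lo,hi,half,ztop,x0=0,x1=640,y0=0,y1=400):
    hsv=cv2.cvtColor(im,cv2.COLOR_BGR2HSV); m=cv2.inRange(hsv,lo,hi)
    k=np.zeros_like(m); k[y0:y1,x0:x1]=m[y0:y1,x0:x1]
    k=cv2.morphologyEx(k,cv2.MORPH_CLOSE,np.ones((3,3)))
    cs,_=cv2.findContours(k,cv2.RETR_EXTERNAL,cv2.CHAIN_APPROX_NONE); c=max(cs,key=cv2.contourArea)
    W=toplane(P,cv2.convexHull(c)[:,0].astype(float),ztop)[:,:2]
    W0=toplane(P,c[:,0].astype(float),ztop)[:,:2]
    (cx,cy),s,a=cv2.minAreaRect(W.astype(np.float32)); return np.array([cx,cy]),s,a
E
python3 - <<'E'
from h import *
im,P=load("w2")
print(boardfit(im,P,(45,60,40),(85,255,255),None,5.2,250,390,120,220))
cv2.imwrite("pics/z3.png",cv2.resize(im[125:220,255:385],None,fx=6,fy=6,interpolation=cv2.INTER_CUBIC))
E
```

```text
(array([558.50463867, 226.86895752]), (72.88119506835938, 100.82622528076172), 63.66819381713867)
```

View pics/z3.png

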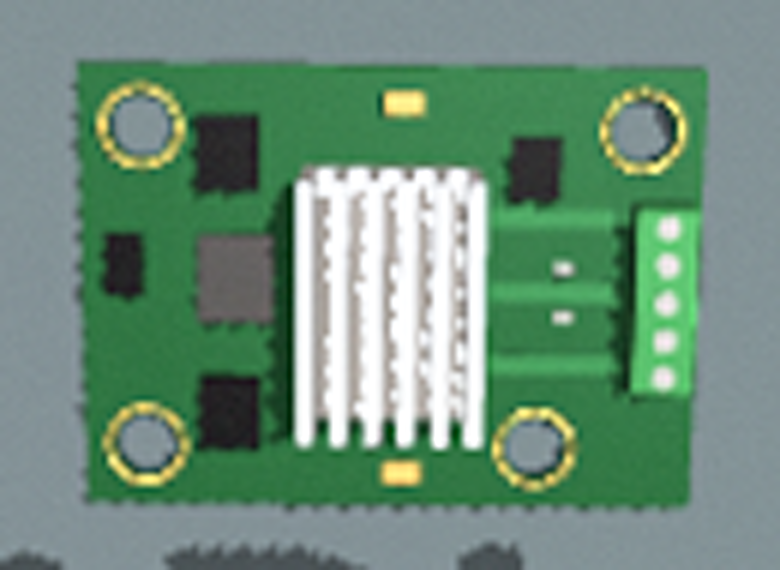

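```bash
python3 - <<'E'
from h import *
im,P=load("w2")
r=np.array([[141,126],[146,445],[642,130],[534,448]])/6+[254.9,124.9]
a,c,e=fit(HO,toplane(P,r,5.2)); print("holes",a,c,e.round(1).tolist(), np.radians(63.668-90))
goto([*c,60],a+np.pi/2); goto([*c,10],a+np.pi/2)
E
```

```text
holes -0.460884451218898 [558.6701575  226.53662551] [[0.1, 0.1], [-0.3, -0.1], [0.2, 0.2], [-0.0, -0.2]] -0.45958009863514687
t 3.12 shift [0.356  0.0041 2.0069] turn [ 0.0031 -0.0019  0.047 ]
t 3.12 shift [0.3557 0.0036 3.0069] turn [ 0.0031 -0.0019  0.047 ]
```

Call:
{"fn": "apply_moves", "kwargs": {
  "commands": [
    [0.36,0,1.0,0,0,0.05,45],
    [0.36,0,2.0,0,0,0.05,45],
    [0.36,0,2.5,0,0,0.05,45],
    [0.36,0,2.8,0,0,0.05,45],
    [0.36,0,3.0,0,0,0.05,45],
    [0.36,0,3.0,0,0,0.05,45]
  ]
}}

```text
t: 3.88
tool_pos: [558.3, 227.8, 10.2]
orientation: [0.0, 0.85, 0.527, 0.0]
wrist_force: [-0.3, 0.2, 0.6]
grip_width: 42.5
```

```bash
python3 - <<'E'
from h import *
im,st=snap("wrist","w3"); print(st["t"],st["tool_pos"],np.abs(st["dq"]).max(),st["wrist_force"])
E
```

```text
3.875 [558.34664576 227.80795153  10.16570072] 0.0169489848229776 [-0.29567603  0.15245221  0.59184963]
```

View pics/w3.png

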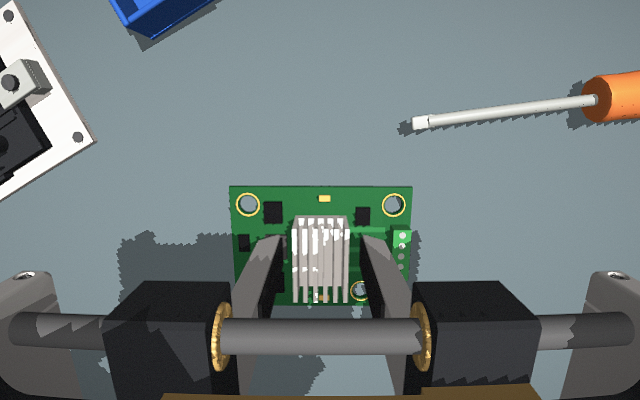

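Call:
{"fn": "apply_moves", "kwargs": {
  "commands": [
    [0,0,0,0,0,0,0],
    [0,0,0,0,0,0,0],
    [0,0,0,0,0,0,0],
    [0,0,0,0,0,0,0]
  ],
  "grip_force": 40
}}

```text
t: 4.42
tool_pos: [558.7, 228.2, 10.9]
orientation: [0.0, 0.85, 0.527, 0.001]
wrist_force: [-1.0, 0.3, 5.5]
grip_width: 27.5
```

Call:
{"fn": "apply_moves", "kwargs": {
  "commands": [
    [0,0,-0.1,0,0,0,0],
    [0,0,-0.6,0,0,0,0],
    [0,0,-1.6,0,0,0,0],
    [0,0,-2.4,0,0,0,0],
    [0,0,-2.4,0,0,0,0],
    [0,0,-2.4,0,0,0,0]
  ]
}}

```text
t: 5.18
tool_pos: [556.7, 227.6, 127.8]
orientation: [-0.001, 0.85, 0.527, -0.002]
wrist_force: [-0.7, -0.0, -3.3]
grip_width: 27.7
```

```bash
python3 - <<'E'
from h import *
im,st=snap("wrist","w4"); print(st["t"],st["tool_pos"],np.abs(st["dq"]).max(),st["wrist_force"],st["grip_width"])
cv2.imwrite("pics/z4.png",cv2.resize(im[160:330,210:430],None,fx=3.5,fy=3.5,interpolation=cv2.INTER_CUBIC))
E
```

```text
5.175 [556.65850235 227.60655201 127.84383421] 0.022255188088064055 [-0.73133932 -0.03872852 -3.30995979] 27.68353607391068
```

View pics/z4.png

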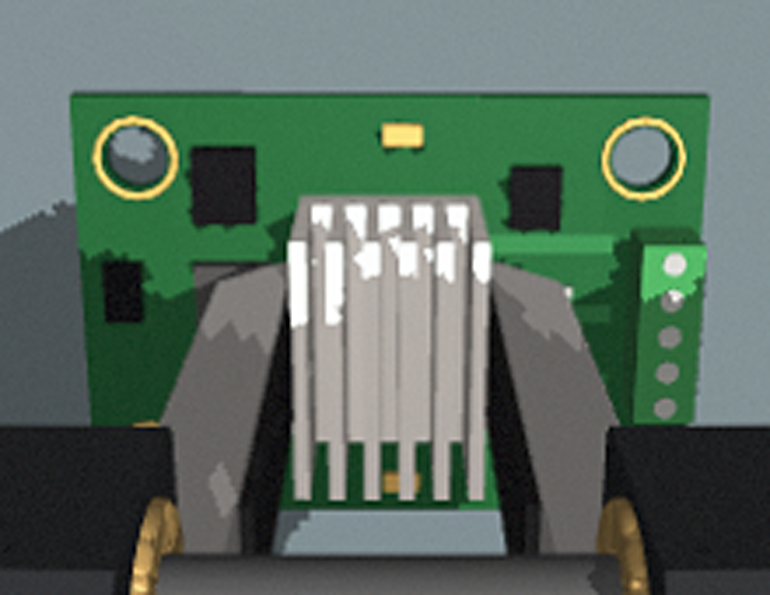

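```bash
cat >> h.py <<'E'
def held(uv,model,zt,fit_=True):
    """pixels of held-board points at tool z=zt -> tool xy; fit returns board yaw & origin in tool frame (mirrored: tool x=board +y, tool y=board +x)"""
    c=eyes.get_calibration("wrist"); H=c["hand_eye"]
    r=ray(c,H[:3,:3],uv); p=H[:3,3]+r*((zt-H[2,3])/r[:,2])[:,None]
    q=p[:,[1,0]]   # (tool y, tool x) ~ board (x,y)
    a,o,e=fit(model,q); return a,o,e,q
E
python3 - <<'E'
from h import *
uv=np.array([[136,158],[644,158]])/3.5+[209.9,159.9]
for zt in (5.3,4.8,6.3):
    a,o,e,q=held(uv,HO[[0,2]],zt); print(zt,a,o,e.round(2).tolist())
im,P=load("w4"); print(boardfit(im,P,(45,60,30),(85,255,255),None,127.8-5.3,220,420,180,250))
E
```

```text
5.3 0.0006371010492729651 [ 1.21673555 -1.46359876] [[-0.19, -0.0], [0.19, 0.0]]
4.8 0.0006371010492729131 [ 1.21565122 -1.33479499] [[-0.09, -0.0], [0.09, 0.0]]
6.3 0.0006371010492729805 [ 1.21890421 -1.72120631] [[-0.41, -0.0], [0.41, 0.0]]
(array([565.23303223, 241.86471558]), (36.30641555786133, 101.68457794189453), 63.73899841308594)
```

```bash
cat >> h.py <<'E'
def over(C,yaw,o,a,z):
    psi=yaw-(-a)+np.pi/2 if False else yaw+np.pi/2+a
    tx=np.array([np.cos(psi),np.sin(psi)]); ty=np.array([np.sin(psi),-np.cos(psi)])
    T=np.asarray(C)-o[0]*ty-o[1]*tx
    print("TCP",T.round(2)); return goto([*T,z],psi)
E
python3 - <<'E'
from h import *
over([544.05,-13.0],-0.222,(1.22,-1.4),0.0006,125)
E
```

```text
TCP [543.17 -11.37]
t 5.22 shift [-4.3983  1.8844  0.0494] turn [-0.0231  0.0142 -1.3645]
```

Call:
{"fn": "apply_moves", "kwargs": {
  "commands": [
    [-0.9,0.4,0.0,0,0,-0.3,0],
    [-1.9,0.8,0.0,0,0,-0.6,0],
    [-2.9,1.25,0.05,0,0,-0.9,0],
    [-3.9,1.7,0.05,0,0,-1.2,0],
    [-4.4,1.88,0.05,0,0,-1.36,0],
    [-4.4,1.88,0.05,0,0,-1.36,0],
    [-4.4,1.88,0.2,0,0,-1.36,0],
    [-4.4,1.88,0.4,0,0,-1.36,0],
    [-4.4,1.88,0.4,0,0,-1.36,0],
    [-4.4,1.88,0.4,0,0,-1.36,0],
    [-4.4,1.88,0.4,0,0,-1.36,0]
  ]
}}

```text
t: 6.6
tool_pos: [545.1, -10.8, 110.3]
orientation: [0.0, 0.781, 0.624, 0.0]
wrist_force: [-0.0, -0.3, -1.9]
grip_width: 27.7
```

```bash
python3 - <<'E'
from h import *
im,st=snap("wrist","w5"); print(st["t"],st["tool_pos"],np.abs(st["dq"]).max(),st["wrist_force"],st["grip_width"])
cv2.imwrite("pics/z5.png",cv2.resize(im[160:330,210:430],None,fx=3.5,fy=3.5,interpolation=cv2.INTER_CUBIC))
over([544.05,-13.0],-0.222,(1.22,-1.4),0.0006,90)
E
```

```text
6.6 [545.05391823 -10.76987141 110.30363113] 0.003252308197869888 [-0.01329394 -0.30025164 -1.85549365] 27.65649661857102
TCP [543.17 -11.37]
t 6.65 shift [-0.0183 -0.0347  0.4068] turn [ 0.0042  0.     -0.0034]
```

View pics/z5.png

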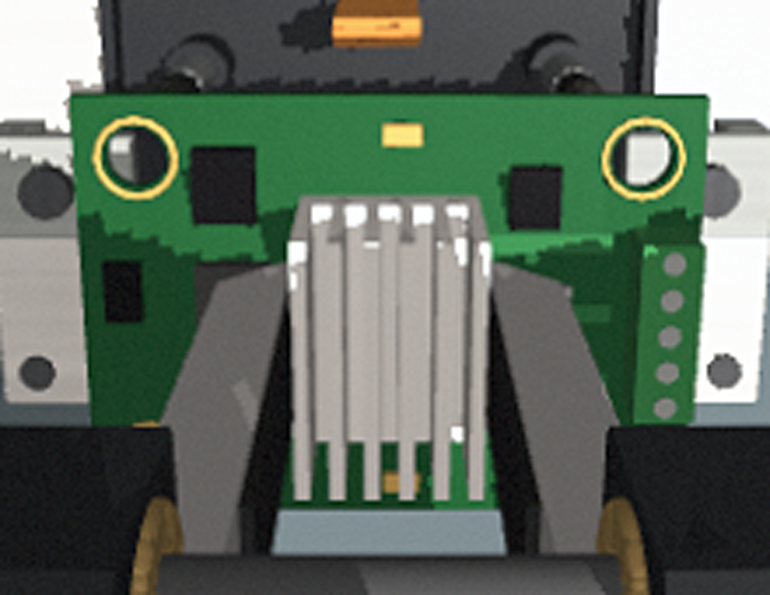

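View pics/w5.png

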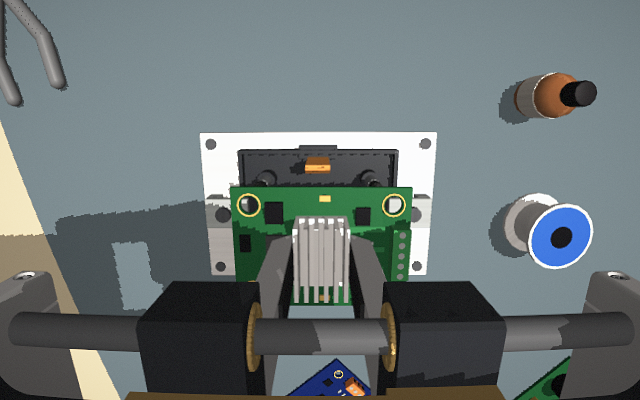

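```bash
python3 - <<'E'
from h import *
im,P=load("w5"); g=cv2.cvtColor(im,cv2.COLOR_BGR2GRAY)
B=np.array([[-95,62],[95,62],[95,-62],[-95,-62.]])
cv2.imwrite("pics/z6.png",np.vstack([np.hstack([cv2.resize(im[y-20:y+20,x-25:x+25],None,fx=7,fy=7,interpolation=cv2.INTER_CUBIC) for x,y in r]) for r in [[(201,132),(437,132)],[(209,275),(429,275)]]]))
for s in range(3):
    st=sensors.state(); print(st["tool_pos"])
E
```

```text
[545.04384843 -10.85343311 110.34088882]
[545.04384843 -10.85343311 110.34088882]
[545.04384843 -10.85343311 110.34088882]
```

View pics/z6.png

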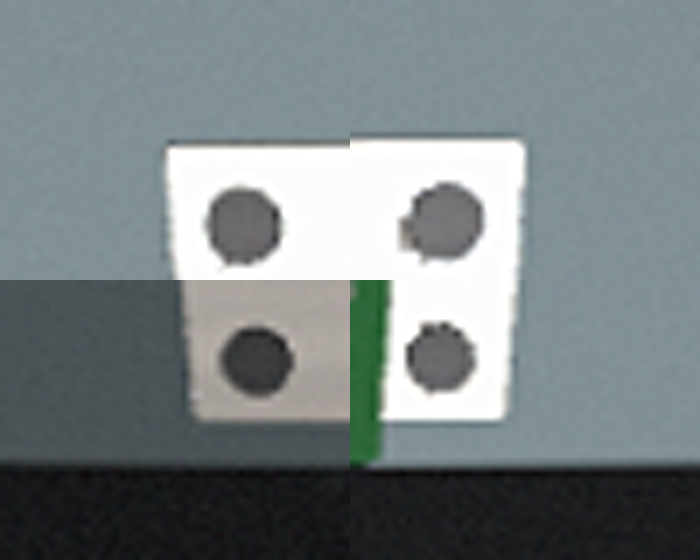

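```bash
python3 - <<'E'
from h import *
im,P=load("w5")
B=np.array([[-95,62],[95,62],[95,-62],[-95,-62.]])
uv=np.array([[199.6,133.0],[437.3,132],[426.6,275.1],[211.4,275.1]])-.43
a,c,e=fit(B,toplane(P,uv,10)); print("base",a,c,e.round(2).tolist())
over(c,a,(1.22,-1.4),0,90)
E
```

```text
base -0.21925831912520144 [543.6085479  -12.46090063] [[-0.18, -0.03], [0.19, 0.29], [0.59, -0.49], [-0.6, 0.23]]
TCP [542.72 -10.83]
t 6.65 shift [-0.0097 -0.0457  0.4068] turn [ 0.0042  0.     -0.0157]
```

Call:
{"fn": "apply_moves", "kwargs": {
  "commands": [
    [-0.01,-0.04,0.2,0,0,-0.01,0],
    [-0.01,-0.04,0.44,0,0,-0.01,0],
    [-0.01,-0.04,0.44,0,0,-0.01,0],
    [-0.01,-0.04,0.44,0,0,-0.01,0]
  ]
}}

```text
t: 7.15
tool_pos: [542.7, -11.0, 87.8]
orientation: [-0.0, 0.781, 0.625, -0.0]
wrist_force: [0.4, -0.3, -2.8]
grip_width: 27.3
```

```bash
python3 - <<'E'
from h import *
im,st=snap("wrist","w7"); print(st["t"],st["tool_pos"],np.abs(st["dq"]).max(),st["wrist_force"],st["grip_width"])
cv2.imwrite("pics/z7.png",cv2.resize(im[160:330,210:430],None,fx=3.5,fy=3.5,interpolation=cv2.INTER_CUBIC))
E
```

```text
7.15 [542.69517581 -11.01653823  87.79853081] 0.007870421828119253 [ 0.44515321 -0.33237878 -2.76259396] 27.27894969493686
```

View pics/z7.png

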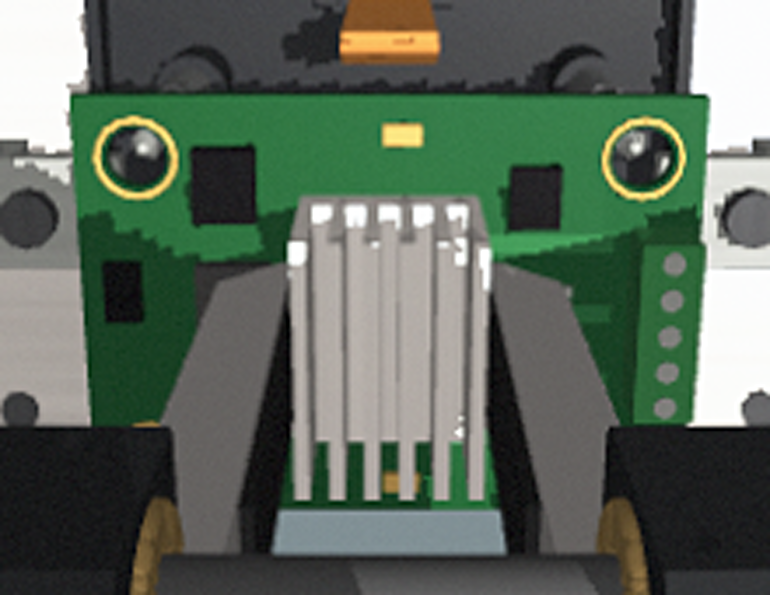

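```bash
python3 - <<'E'
from h import *
im,P=load("w7")
z=np.hstack([cv2.resize(im[190:220,x-15:x+15],None,fx=13,fy=13,interpolation=cv2.INTER_CUBIC) for x in (248,394)])
z=cv2.convertScaleAbs(z,alpha=1.5,beta=20); cv2.imwrite("pics/z8.png",z)
E
```

```text
(no output)
```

View pics/z8.png

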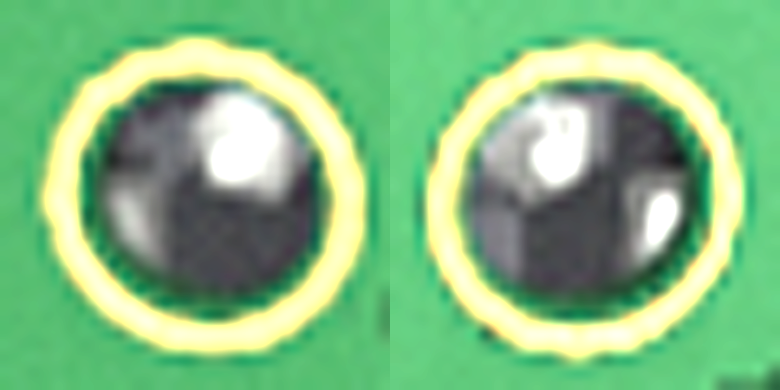

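```bash
python3 - <<'E'
from h import *
def px(x,y,x0): return [(x+.5)/13-.5+x0,(y+.5)/13-.5+190]
hole=[px(205,197,233),px(585-390,200,379)]
tip=[px(243,140,233),px(555-390,143,379)]
a,o,e,q=held(hole,HO[[0,2]],4.9); print(a,o,q)
for zt in (11.,11.8,12.6):
    a2,o2,e2,q2=held(tip,HO[[0,2]],zt); print(a2,o2,e2[:,0],"offset board->pins",o2-o, q2-q)
E
```

```text
-0.0010771166525359102 [ 0.96149009 -1.44065283] [[-39.13719825  24.60255323]
 [ 41.11618849  24.51611094]]
-0.0011198918434420116 [ 1.14121507 -0.43358171] [ 0.18421453 -0.18421453] offset board->pins [0.17972498 1.00707113] [[ 0.49177011  1.00843812]
 [-0.13009585  1.00570169]]
-0.0011198918434420892 [ 1.14294391 -0.62847104] [ 0.01792482 -0.01792482] offset board->pins [0.18145382 0.81218179] [[0.32720924 0.81373501]
 [0.03792271 0.81062612]]
-0.0011198918434419892 [ 1.14467276 -0.82336038] [-0.1483649  0.1483649] offset board->pins [0.18318266 0.61729245] [[0.16264837 0.6190319 ]
 [0.20594126 0.61555056]]
```

Call:
{"fn": "apply_moves", "kwargs": {
  "commands": [
    [0.014,0.004,0.0,0,0,0,0],
    [0.014,0.004,0.1,0,0,0,0],
    [0.014,0.004,0.2,0,0,0,0],
    [0.014,0.004,0.3,0,0,0,0],
    [0.014,0.004,0.3,0,0,0,0],
    [0.014,0.004,0.3,0,0,0,0]
  ]
}}

```text
t: 7.95
tool_pos: [543.1, -10.4, 73.0]
orientation: [0.0, 0.781, 0.625, 0.0]
wrist_force: [-0.3, -0.2, -2.3]
grip_width: 27.4
```

```bash
python3 - <<'E'
from h import *
im,st=snap("wrist","w9"); print(st["t"],st["tool_pos"],np.abs(st["dq"]).max(),st["wrist_force"],st["grip_width"])
z=np.hstack([cv2.resize(im[190:220,x-15:x+15],None,fx=13,fy=13,interpolation=cv2.INTER_CUBIC) for x in (248,394)])
z=cv2.convertScaleAbs(z,alpha=1.5,beta=20); cv2.imwrite("pics/z9.png",z)
E
```

```text
7.95 [543.0819762  -10.35027711  72.97196945] 0.00435020112033486 [-0.31128801 -0.16436935 -2.31759651] 27.409742427278744
```

View pics/z9.png

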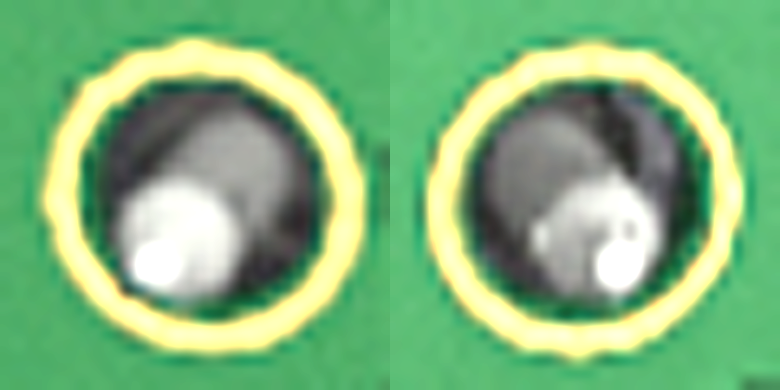

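View pics/w9.png

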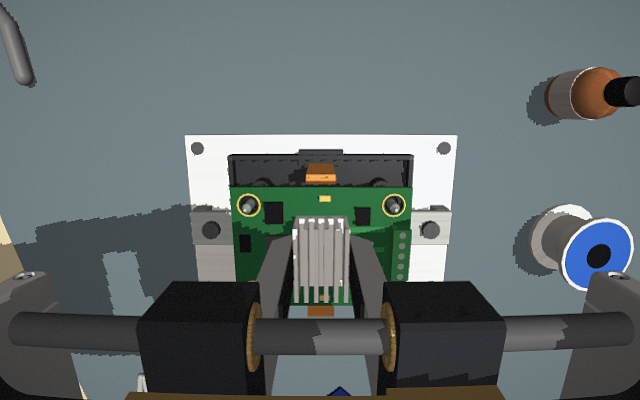

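```bash
python3 - <<'E'
from h import *
def px(x,y,x0): return [(x+.5)/13-.5+x0,(y+.5)/13-.5+190]
hole=[px(205,197,233),px(585-390,200,379)]
tip=[px(162,262,233),px(618-390,265,379)]
base=[px(232,165,233),px(548-390,168,379)]
a,o,e,q=held(hole,HO[[0,2]],4.9); print(a,o,e[:,0])
for z,p in((-3.0,tip),(13,base)):
    a2,o2,e2,q2=held(p,HO[[0,2]],z); print(a2,o2,e2[:,0],"offset",o2-o,(q2-q).tolist())
E
```

```text
-0.0010770839452807737 [ 0.96142762 -1.44071841] [-0.12672482  0.12672482]
-0.0010301937975732407 [ 0.75008573 -2.15226865] [-0.12379287  0.12379287] offset [-0.2113419  -0.71155024] [[-0.20963106937074372, -0.7134335204257525], [-0.2154910119463409, -0.7096643854373497]]
-0.0011264333287431124 [ 0.74576161 -2.06019441] [-0.37744213  0.37744213] offset [-0.21566601 -0.619476  ] [[-0.4650980693580209, -0.6172147664920544], [0.036332210230639816, -0.6217400552883419]]
```

Call:
{"fn": "apply_moves", "kwargs": {
  "commands": [
    [-0.013,-0.004,0.0,0,0,0,0],
    [-0.013,-0.004,0.04,0,0,0,0],
    [-0.013,-0.004,0.08,0,0,0,0],
    [-0.013,-0.004,0.08,0,0,0,0]
  ]
}}

```text
t: 8.5
tool_pos: [542.5, -10.9, 68.7]
orientation: [-0.0, 0.781, 0.625, -0.0]
wrist_force: [-0.1, -0.3, -2.7]
grip_width: 27.5
```

```bash
python3 - <<'E'
from h import *
im,st=snap("wrist","w10"); print(st["t"],st["tool_pos"],np.abs(st["dq"]).max(),st["wrist_force"],st["grip_width"])
z=np.hstack([cv2.resize(im[190:220,x-15:x+15],None,fx=13,fy=13,interpolation=cv2.INTER_CUBIC) for x in (248,394)])
z=cv2.convertScaleAbs(z,alpha=2,beta=20); cv2.imwrite("pics/z10.png",z)
E
```

```text
8.5 [542.50728404 -10.88943427  68.69052121] 0.0025573843342091714 [-0.09535721 -0.3476942  -2.68452971] 27.46302618773726
```

View pics/z10.png

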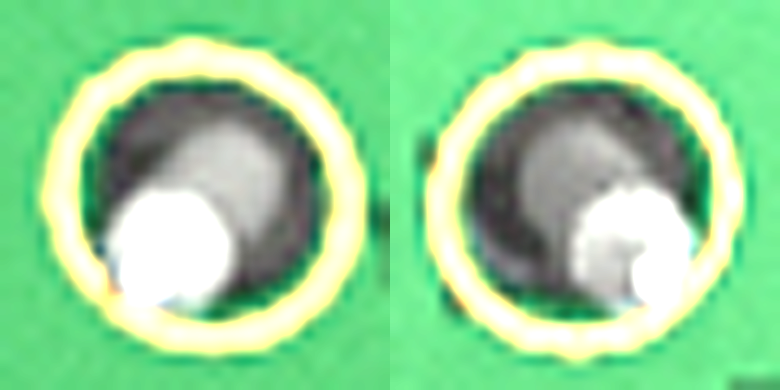

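```bash
python3 - <<'E'
from h import *
im,P=load("w10")
z=np.hstack([cv2.resize(im[190:220,x-15:x+15],None,fx=13,fy=13,interpolation=cv2.INTER_CUBIC) for x in (248,394)])
cv2.imwrite("pics/z11.png",cv2.convertScaleAbs(z,alpha=.8))
def px(x,y,x0): return [(x+.5)/13-.5+x0,(y+.5)/13-.5+190]
hole=[px(205,197,233),px(585-390,200,379)]
base=[px(225,185,233),px(580-390,185,379)]
a,o,e,q=held(hole,HO[[0,2]],4.9); print(a,o,e[:,0])
for z,p in((8.7,base),):
    a2,o2,e2,q2=held(p,HO[[0,2]],z); print(a2,o2,e2[:,0],"offset",o2-o,(q2-q).tolist())
E
```

```text
-0.0010763967252419965 [ 0.96063759 -1.44094062] [-0.1268349  0.1268349]
0.0005677633181392513 [ 1.33101243 -1.81344128] [-0.37242574  0.37242574] offset [ 0.37037484 -0.37250066] [[0.08201911536501427, -0.43860415303583977], [0.573234254863408, -0.3063754198021513]]
```

View pics/z11.png

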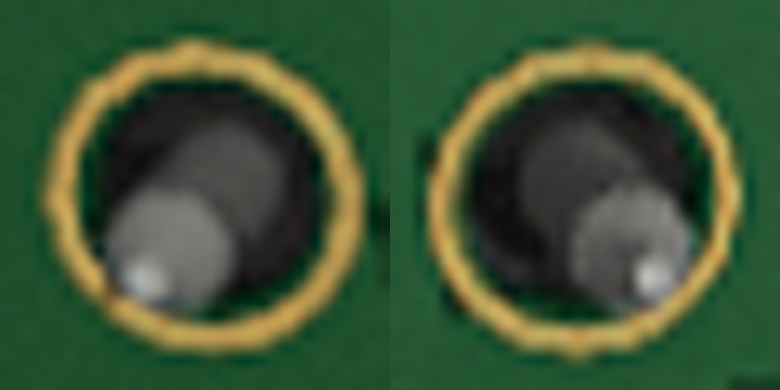

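```bash
python3 - <<'E'
from h import *
def px(x,y,x0): return [(x+.5)/13-.5+x0,(y+.5)/13-.5+190]
hole=[px(205,197,233),px(585-390,200,379)]
tip=[px(143,278,233),px(654-390,274,379)]
a,o,e,q=held(hole,HO[[0,2]],4.9)
for z in (-6.5,-7.3,-8):
    a2,o2,e2,q2=held(tip,HO[[0,2]],z); print(a2,o2,e2[:,0],"offset",o2-o,(q2-q).tolist())
E
```

```text
0.00260152336453271 [ 1.17905821 -1.71834542] [-0.47176872  0.47176872] offset [ 0.21842062 -0.2774048 ] [[-0.2220268556135636, -0.42595824219984024], [0.4676164153186875, -0.12899719674818755]]
0.002601523364532647 [ 1.17742211 -1.49795586] [-0.28574505  0.28574505] offset [ 0.21678452 -0.05701524] [[-0.03763928870378663, -0.2050847390410908], [0.27995665622290744, 0.09090841441570063]]
0.0026015233645326347 [ 1.17599053 -1.305115  ] [-0.12297435  0.12297435] offset [0.21535294 0.13582562] [[0.12369983234225401, -0.011820423777194833], [0.11575436701409103, 0.2833258241840966]]
```

Call:
{"fn": "apply_moves", "kwargs": {
  "commands": [
    [-0.002,0.005,0.0,0,0,0,0],
    [-0.002,0.005,0.03,0,0,0,0],
    [-0.002,0.005,0.06,0,0,0,0],
    [-0.002,0.005,0.08,0,0,0,0],
    [-0.002,0.005,0.08,0,0,0,0]
  ]
}}

```text
t: 9.18
tool_pos: [542.8, -11.1, 64.8]
orientation: [-0.0, 0.781, 0.625, -0.0]
wrist_force: [0.4, -0.1, -2.4]
grip_width: 27.7
```

Call:
{"fn": "apply_moves", "kwargs": {
  "commands": [
    [0,0,0.04,0,0,0,0],
    [0,0,0.08,0,0,0,0],
    [0,0,0.12,0,0,0,0],
    [0,0,0.12,0,0,0,0]
  ]
}}

```text
t: 9.68
tool_pos: [542.7, -11.1, 58.7]
orientation: [-0.0, 0.781, 0.625, -0.0]
wrist_force: [0.8, 0.4, -2.6]
grip_width: 27.4
```

```bash
python3 - <<'E'
from h import *
im,st=snap("wrist","w12"); print(st["t"],st["tool_pos"],np.abs(st["dq"]).max(),st["wrist_force"],st["grip_width"])
z=np.hstack([cv2.resize(im[190:220,x-15:x+15],None,fx=13,fy=13,interpolation=cv2.INTER_CUBIC) for x in (248,394)])
z=cv2.convertScaleAbs(z,alpha=2,beta=20); cv2.imwrite("pics/z12.png",z)
E
```

```text
9.675 [542.72401152 -11.05027116  58.68379527] 0.004185025235170334 [ 0.84253281  0.41355672 -2.60909425] 27.35234828360252
```

View pics/z12.png

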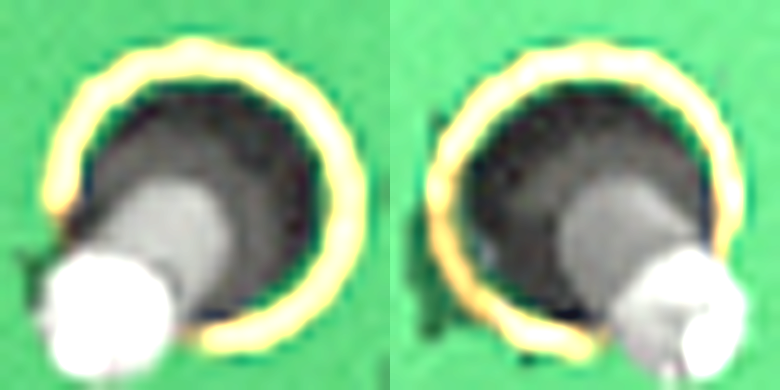

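Call:
{"fn": "apply_moves", "kwargs": {
  "commands": [
    [0,0,0.08,0,0,0,0],
    [0,0,0.16,0,0,0,0],
    [0,0,0.24,0,0,0,0],
    [0,0,0.32,0,0,0,0],
    [0,0,0.38,0,0,0,0],
    [0,0,0.38,0,0,0,0]
  ]
}}

```text
t: 10.48
tool_pos: [542.7, -11.0, 39.6]
orientation: [-0.0, 0.781, 0.625, -0.0]
wrist_force: [1.6, 0.3, -2.6]
grip_width: 27.4
```

Call:
{"fn": "apply_moves", "kwargs": {
  "commands": [
    [0,0,0.02,0,0,0,0],
    [0,0,0.04,0,0,0,0],
    [0,0,0.06,0,0,0,0],
    [0,0,0.06,0,0,0,0]
  ]
}}

```text
t: 10.98
tool_pos: [543.0, -11.1, 37.0]
orientation: [0.0, 0.781, 0.625, 0.0]
wrist_force: [0.4, 0.3, -3.1]
grip_width: 27.2
```

Call:
{"fn": "apply_moves", "kwargs": {
  "commands": [
    [0,0,0.01,0,0,0,0],
    [0,0,0.02,0,0,0,0],
    [0,0,0.03,0,0,0,0],
    [0,0,0.03,0,0,0,0]
  ]
}}

```text
t: 11.48
tool_pos: [543.0, -11.1, 36.9]
orientation: [-0.0, 0.781, 0.625, -0.0]
wrist_force: [-7.6, 0.1, 8.9]
grip_width: 27.8
```

```bash
python3 - <<'E'
from h import *
im,st=snap("wrist","w13"); print(st["t"],st["tool_pos"],np.abs(st["dq"]).max(),st["wrist_force"],st["wrist_torque"],st["grip_width"])
im=snap("side","s13")[0]
cv2.imwrite("pics/z13.png",cv2.resize(im[170:250,260:370],None,fx=7,fy=7,interpolation=cv2.INTER_CUBIC))
E
```

```text
11.475 [542.99681445 -11.10521893  36.85512796] 0.001556006868761737 [-7.60386391  0.11225575  8.90283802] [0.0998331  1.04989289 0.01844125] 27.847350776807055
```

View pics/w13.png

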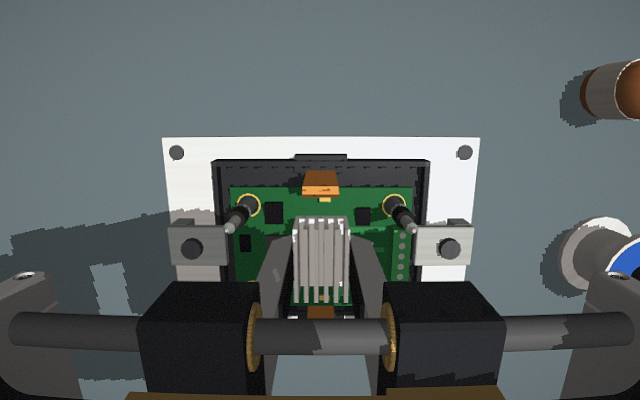

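View pics/z13.png

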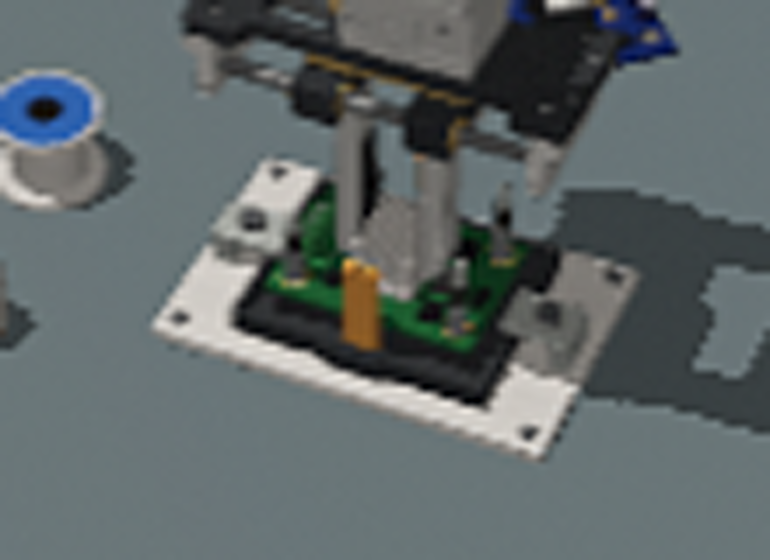

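Call:
{"fn": "apply_moves", "kwargs": {
  "commands": [
    [0,0,0,0,0,0,34],
    [0,0,0,0,0,0,45],
    [0,0,0,0,0,0,45],
    [0,0,-0.1,0,0,0,45],
    [0,0,-0.4,0,0,0,45],
    [0,0,-1.0,0,0,0,45],
    [0,0,-1.8,0,0,0,45],
    [0,0,-1.8,0,0,0,45]
  ]
}}

```text
t: 12.58
tool_pos: [545.9, -11.7, 130.3]
orientation: [0.003, 0.781, 0.625, 0.003]
wrist_force: [0.2, 1.0, -0.3]
grip_width: 42.5
```

```bash
python3 - <<'E'
from h import *
im,st=snap("wrist","w14"); print(st["t"],st["tool_pos"],np.abs(st["dq"]).max(),st["wrist_force"],st["wrist_torque"],st["grip_width"])
E
```

```text
12.575 [545.87915818 -11.70830241 130.2853137 ] 0.05625404434172361 [ 0.24217204  1.04449845 -0.29647988] [ 0.00479527 -0.05180149 -0.01446995] 42.45054595531718
```

View pics/w14.png

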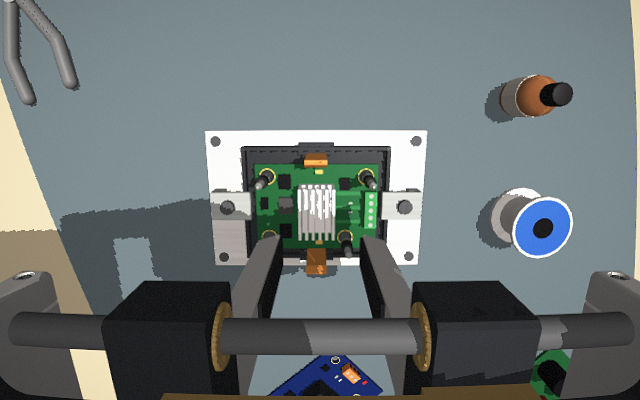

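```bash
python3 - <<'E'
from h import *
im,st=snap("wrist","w15"); im,P=load("w15")
print(st["tool_pos"],st["orientation"])
cv2.imwrite("pics/z15.png",cv2.resize(im[120:280,195:435],None,fx=3.3,fy=3.3,interpolation=cv2.INTER_CUBIC))
psi=0.5166+np.pi/2; t=np.array([503,-227]); tx=np.array([np.cos(psi),np.sin(psi)])
goto([*(t-15*tx),150],psi)
E
```

```text
[544.29446411 -11.36264349 127.87463927] [0.00177412 0.78057132 0.62506265 0.00139652]
t 12.68 shift [-4.6109  0.3635 -0.4776] turn [ 6.2000e-03  2.7000e-03 -4.2223e+00]
```

View pics/z15.png

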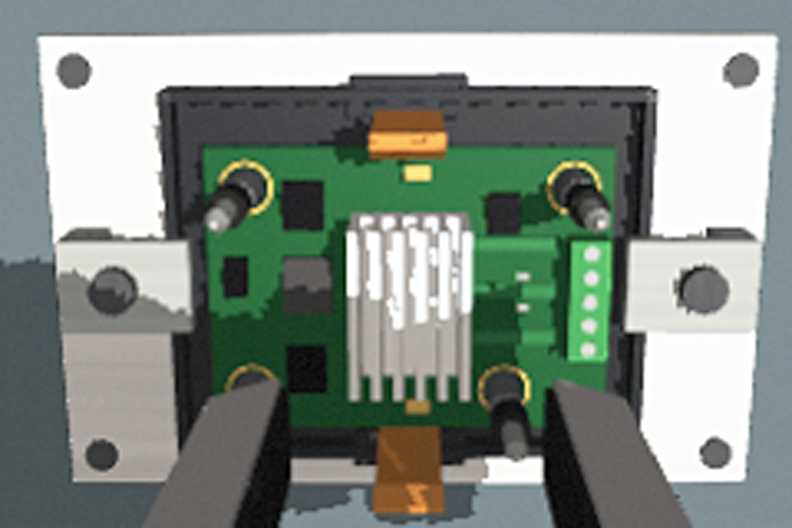

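Call:
{"fn": "apply_moves", "kwargs": {
  "commands": [
    [-0.9,0.1,-0.5,0,0,-0.6,45],
    [-2.0,0.2,-0.5,0,0,-1.5,45],
    [-3.2,0.3,-0.48,0,0,-2.5,45],
    [-4.2,0.36,-0.48,0,0,-3.4,45],
    [-4.61,0.36,-0.48,0,0,-4.22,45],
    [-4.61,0.36,-0.48,0,0,-4.22,45],
    [-4.61,0.36,-0.48,0,0,-4.22,45],
    [-4.61,0.36,-0.48,0,0,-4.22,45]
  ]
}}

```text
t: 13.68
tool_pos: [510.2, -238.7, 149.1]
orientation: [-0.0, 0.503, 0.864, 0.0]
wrist_force: [0.0, 0.5, 0.4]
grip_width: 42.3
```

```bash
python3 - <<'E'
from h import *
im,st=snap("wrist","w16"); print(st["t"],st["tool_pos"],np.abs(st["dq"]).max())
im,P=load("w16")
print(boardfit(im,P,(110,80,30),(130,255,255),None,5.2,200,450,80,250))
E
```

```text
13.675 [ 510.1649838  -238.6556      149.07352641] 0.007297147761809453
(array([ 503.0340271 , -226.06578064]), (100.73957061767578, 80.46228790283203), 30.446800231933594)
```

View pics/w16.png

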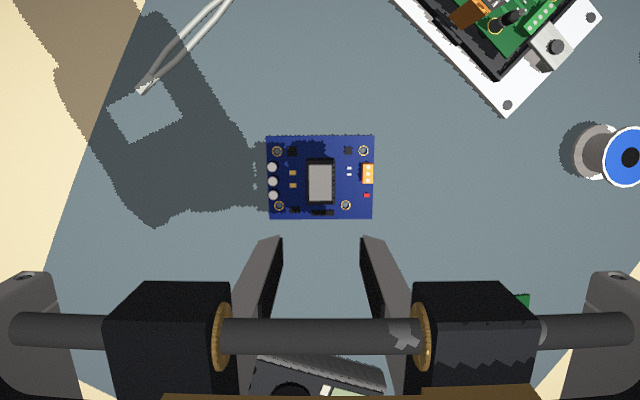

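```bash
python3 - <<'E'
from h import *
im,P=load("w16")
cv2.imwrite("pics/z16.png",cv2.resize(im[125:230,255:385],None,fx=6,fy=5.5,interpolation=cv2.INTER_CUBIC))
goto([503.03,-226.07,60],0.5314+np.pi/2); goto([503.03,-226.07,10],0.5314+np.pi/2)
E
```

```text
t 13.72 shift [2.9210e-01 6.0000e-04 1.7848e+00] turn [-0.0006 -0.0024 -0.0838]
t 13.72 shift [2.9160e-01 7.0000e-04 2.7848e+00] turn [-0.0006 -0.0024 -0.0838]
```

View pics/z16.png

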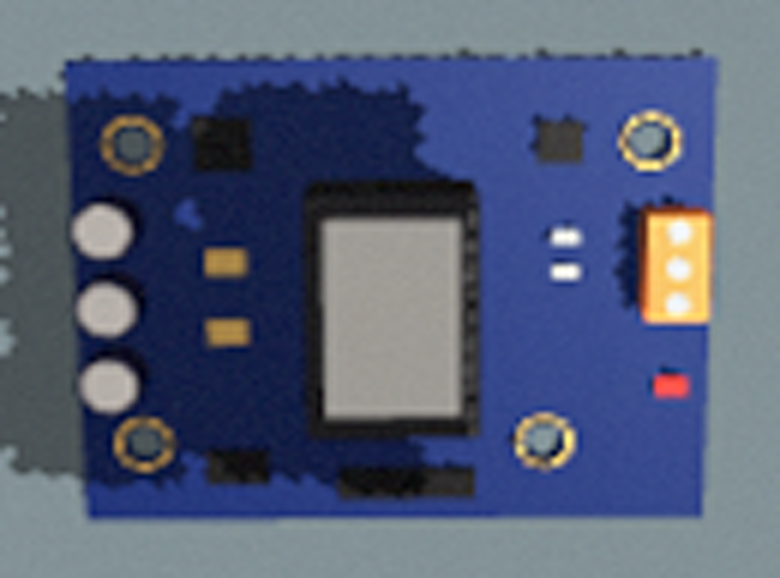

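Call:
{"fn": "apply_moves", "kwargs": {
  "commands": [
    [0.29,0.0,1.0,0,0,-0.08,45],
    [0.29,0.0,1.9,0,0,-0.08,45],
    [0.29,0.0,2.4,0,0,-0.08,45],
    [0.29,0.0,2.65,0,0,-0.08,45],
    [0.29,0.0,2.78,0,0,-0.08,45],
    [0.29,0.0,2.78,0,0,-0.08,45],
    [0.29,0.0,2.78,0,0,-0.08,45]
  ]
}}

```text
t: 14.6
tool_pos: [503.7, -227.9, 11.6]
orientation: [0.001, 0.497, 0.868, -0.0]
wrist_force: [0.2, -0.2, -0.2]
grip_width: 42.6
```

```bash
python3 - <<'E'
from h import *
im,st=snap("wrist","w17"); print(st["t"],st["tool_pos"],np.abs(st["dq"]).max(),st["wrist_force"])
E
```

```text
14.6 [ 503.74268023 -227.85134328   11.58816823] 0.002143970535925759 [ 0.24698659 -0.15711253 -0.15086743]
```

View pics/w17.png

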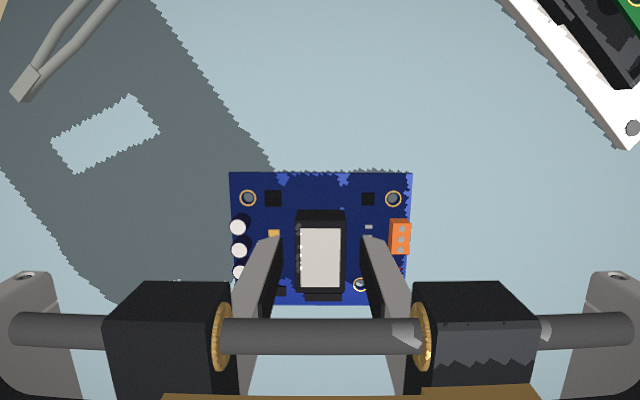

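Call:
{"fn": "apply_moves", "kwargs": {
  "commands": [
    [0,0,0.024,0,0,0,30],
    [0,0,0.024,0,0,0,0],
    [0,0,0.024,0,0,0,0],
    [0,0,0.024,0,0,0,0],
    [0,0,0.024,0,0,0,0]
  ],
  "grip_force": 60
}}

```text
t: 15.28
tool_pos: [503.0, -227.4, 9.4]
orientation: [0.0, 0.497, 0.868, -0.0]
wrist_force: [-0.5, -0.9, 2.1]
grip_width: 25.5
```

Call:
{"fn": "apply_moves", "kwargs": {
  "commands": [
    [0,0,-0.1,0,0,0,0],
    [0,0,-0.6,0,0,0,0],
    [0,0,-1.6,0,0,0,0],
    [0,0,-2.7,0,0,0,0],
    [0,0,-2.7,0,0,0,0],
    [0,0,-2.7,0,0,0,0]
  ]
}}

```text
t: 16.02
tool_pos: [502.3, -226.9, 143.4]
orientation: [-0.001, 0.497, 0.868, 0.0]
wrist_force: [-0.9, 0.3, -1.3]
grip_width: 25.6
```

```bash
python3 - <<'E'
from h import *
im,st=snap("wrist","w18"); print(st["t"],st["tool_pos"],np.abs(st["dq"]).max(),st["wrist_force"],st["grip_width"])
z=np.hstack([cv2.resize(im[180:210,x-15:x+15],None,fx=13,fy=13,interpolation=cv2.INTER_CUBIC) for x in (248,394)])
cv2.imwrite("pics/z18b.png",cv2.convertScaleAbs(z,alpha=1.3,beta=20))
cv2.imwrite("pics/z18.png",cv2.resize(im[160:330,210:430],None,fx=3.5,fy=3.5,interpolation=cv2.INTER_CUBIC))
E
```

```text
16.025 [ 502.33736632 -226.89122481  143.4231039 ] 0.025543656043874378 [-0.86720742  0.32546383 -1.2521957 ] 25.578686891469918
```

View pics/z18.png

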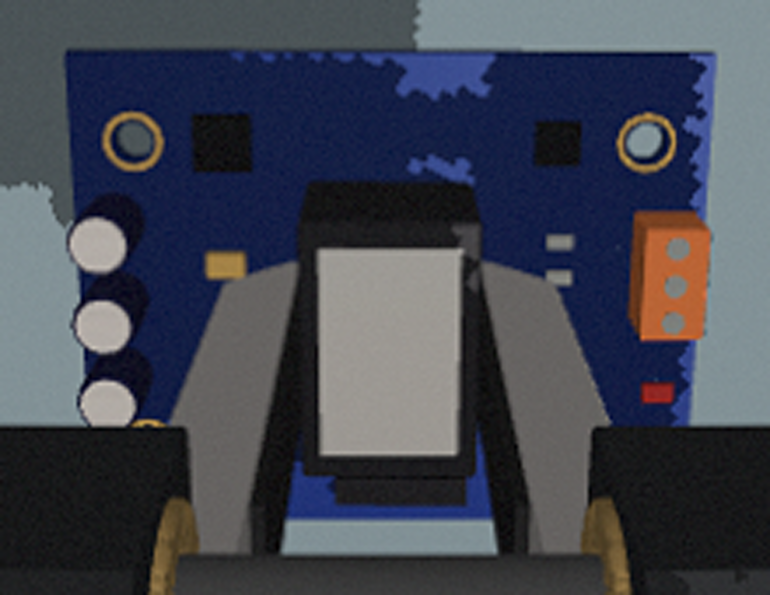

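View pics/z18b.png

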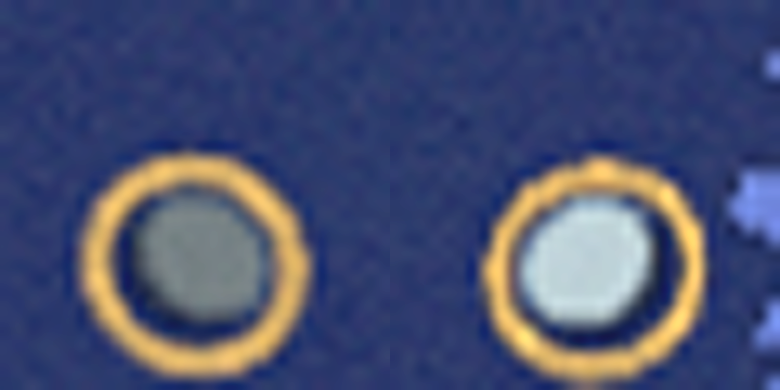

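```bash
python3 - <<'E'
from h import *
def px(x,y,x0,y0=180): return [(x+.5)/13-.5+x0,(y+.5)/13-.5+y0]
hole=[px(195,265,233),px(207,270,379)]
for zt in (3.7,4.2,4.7,5.2):
    a,o,e,q=held(hole,HO[[0,2]],zt); print(zt,a,o,e[:,0])
im,P=load("w15")
f=lambda L:(np.array(L)+.5)/3.3-.5+[195,120]
tips=f([[211,222],[602,223],[515,453]])
a,c,r=fit(HO[[0,2,3]],toplane(P,tips,76)); print("pins",a,c,r.round(1).tolist())
B=np.array([[-95,62],[95,62],[95,-62],[-95,-62.]])
a,c,r=fit(B,toplane(P,f([[38,37],[778,36],[745,483],[74,483]]),10)); print("base",a,c,r.round(1).tolist())
over([543.6,-12.5],-0.219,(0.96,-1.4),0,110)
E
```

```text
3.7 -0.0022375560847786215 [0.67101594 0.91793021] [-0.20415407  0.20415407]
4.2 -0.002237556084778578 [0.67202701 0.79614833] [-0.31325495  0.31325495]
4.7 -0.002237556084778623 [0.67303808 0.67436646] [-0.42235583  0.42235583]
5.2 -0.0022375560847786675 [0.67404915 0.55258458] [-0.5314567  0.5314567]
pins -0.22287072737189656 [542.75980142 -12.45356968] [[-0.4, -0.1], [0.5, -0.4], [-0.1, 0.5]]
base -0.2196467021998854 [543.20105754 -13.49697459] [[-0.3, 0.1], [0.1, 0.2], [0.3, -0.4], [-0.1, 0.2]]
TCP [542.97 -10.92]
t 16.07 shift [3.3033 2.8908 0.6555] turn [-0.0132 -0.0132  4.2917]
```

```bash
python3 - <<'E'
from h import *
over([543.37,-12.67],-0.2212,(0.67,0.8),0,143); over([543.37,-12.67],-0.2212,(0.67,0.8),0,95)
E
```

```text
TCP [542.54 -13.3 ]
t 16.07 shift [ 3.2685  2.8585 -0.0046] turn [-0.0132 -0.0132  4.3043]
TCP [542.54 -13.3 ]
t 16.07 shift [3.2657 2.8597 0.9554] turn [-0.0132 -0.0132  4.3043]
```

Call:
{"fn": "apply_moves", "kwargs": {
  "commands": [
    [0.6,0.5,-0.1,0,0,0.6,0],
    [1.2,1.0,-0.1,0,0,1.4,0],
    [1.8,1.55,-0.1,0,0,2.2,0],
    [2.4,2.1,-0.1,0,0,3.0,0],
    [2.9,2.5,-0.05,0,0,3.7,0],
    [3.15,2.75,0,0,0,4.1,0],
    [3.27,2.86,0.1,0,0,4.3,0],
    [3.27,2.86,0.3,0,0,4.3,0],
    [3.27,2.86,0.6,0,0,4.3,0],
    [3.27,2.86,0.85,0,0,4.3,0],
    [3.27,2.86,0.95,0,0,4.3,0],
    [3.27,2.86,0.95,0,0,4.3,0],
    [3.27,2.86,0.95,0,0,4.3,0]
  ]
}}

```text
t: 17.7
tool_pos: [544.1, -14.2, 97.3]
orientation: [0.0, 0.781, 0.625, 0.0]
wrist_force: [0.2, -0.5, -1.7]
grip_width: 25.6
```

```bash
python3 - <<'E'
from h import *
im,st=snap("wrist","w19"); print(st["t"],st["tool_pos"],st["orientation"],np.abs(st["dq"]).max(),st["wrist_force"],st["grip_width"])
z=np.hstack([cv2.resize(im[180:210,x-15:x+15],None,fx=13,fy=13,interpolation=cv2.INTER_CUBIC) for x in (248,394)])
cv2.imwrite("pics/z19.png",cv2.convertScaleAbs(z,alpha=1.8,beta=30))
over([543.37,-12.67],-0.2212,(0.67,0.8),0,90)
E
```

```text
17.7 [544.10707995 -14.15218895  97.3267516 ] [4.29217116e-04 7.80631736e-01 6.24991029e-01 3.49258742e-04] 0.003876674773557634 [ 0.16527787 -0.47284153 -1.65165036] 25.57010371102676
TCP [542.54 -13.3 ]
t 17.75 shift [ 0.009  -0.0354  0.1485] turn [ 0.0075 -0.      0.0042]
```

View pics/z19.png

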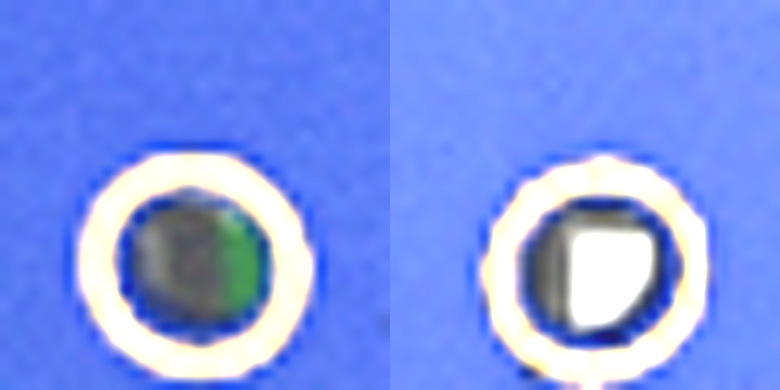

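View pics/w19.png

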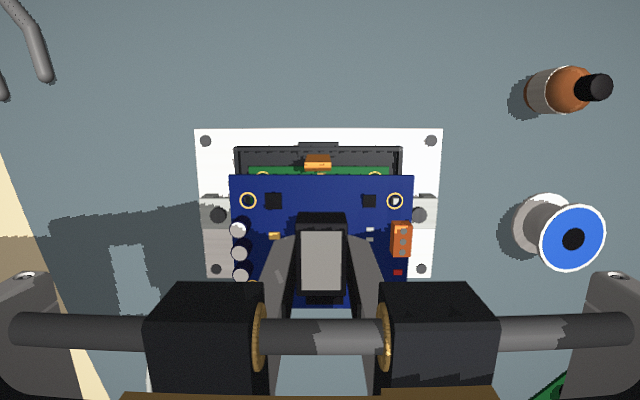

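Call:
{"fn": "apply_moves", "kwargs": {
  "commands": [
    [0.009,-0.033,0.07,0,0,0,0],
    [0.009,-0.033,0.15,0,0,0,0],
    [0.009,-0.033,0.2,0,0,0,0],
    [0.009,-0.033,0.2,0,0,0,0],
    [0.009,-0.033,0.2,0,0,0,0]
  ]
}}

```text
t: 18.38
tool_pos: [542.2, -13.2, 86.8]
orientation: [0.0, 0.781, 0.625, 0.0]
wrist_force: [1.0, 0.1, -1.2]
grip_width: 25.6
```

```bash
python3 - <<'E'
from h import *
im,st=snap("wrist","w20"); print(st["t"],st["tool_pos"],st["orientation"],np.abs(st["dq"]).max(),st["wrist_force"],st["grip_width"])
z=np.hstack([cv2.resize(im[180:210,x-15:x+15],None,fx=13,fy=13,interpolation=cv2.INTER_CUBIC) for x in (248,394)])
cv2.imwrite("pics/z20.png",cv2.convertScaleAbs(z,alpha=1.5,beta=30))
over([543.37,-12.67],-0.2212,(0.67,0.8),0,87)
E
```

```text
18.375 [542.23296357 -13.17604083  86.81300539] [4.82970518e-05 7.80599830e-01 6.25031119e-01 6.59297789e-05] 0.002977801966366295 [ 0.967306    0.100246   -1.15274146] 25.58404104277045
TCP [542.54 -13.3 ]
t 18.43 shift [-0.0009  0.0062 -0.0028] turn [ 0.0012 -0.      0.0043]
```

View pics/z20.png

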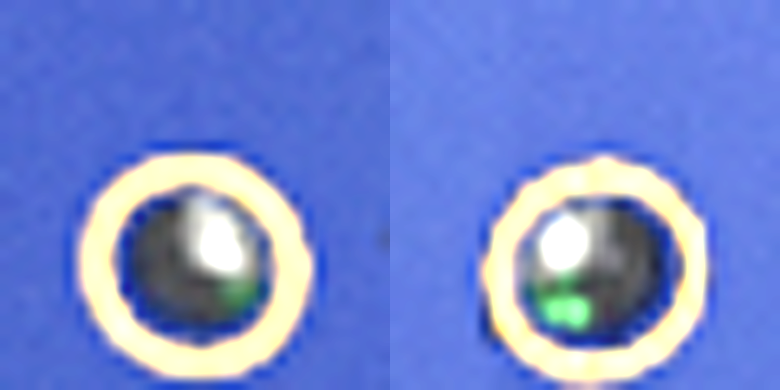

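```bash
python3 - <<'E'
from h import *
def px(x,y,x0,y0=180): return [(x+.5)/13-.5+x0,(y+.5)/13-.5+y0]
hole=[px(195,265,233),px(207,270,379)]
tip=[px(218,237,233),px(563-390,240,379)]
a,o,e,q=held(hole,HO[[0,2]],4.2)
for z in (9.8,10.8,11.8):
    a2,o2,e2,q2=held(tip,HO[[0,2]],z); print(a2,o2,e2[:,0],"offset",o2-o,(q2-q).tolist())
E
```

```text
-0.0010846967224515313 [0.76698343 1.3328352 ] [-0.21307361  0.21307361] offset [-0.20909828 -0.0644934 ] [[-0.14480628156417907, -0.10616993959227727], [-0.32708856902040395, -0.0227308786060334]]
-0.001084696722451433 [0.76718829 1.09696803] [-0.42433321  0.42433321] offset [-0.20889342 -0.30036057] [[-0.3558610250440921, -0.3418079602656121], [-0.11562410636906151, -0.258827204657166]]
-0.0010846967224515107 [0.76739315 0.86110085] [-0.63559281  0.63559281] offset [-0.20868856 -0.53622774] [[-0.566915768523998, -0.5774459809389398], [0.09584035628228094, -0.49492353070830575]]
```

```bash
python3 - <<'E'
from h import *
def px(x,y,x0,y0=180): return [(x+.5)/13-.5+x0,(y+.5)/13-.5+y0]
hole=[px(195,265,233),px(207,270,379)]
print(eyes.get_calibration("wrist"))
a,o,e,q=held(hole,HO[[0,2]],4.2);print(o,q,hole)
E
```

```text
{'fx': 347.60152609248354, 'fy': 347.60152609248354, 'cx': 320.8617712795577, 'cy': 204.93237165081163, 'k1': -0.07154978461968917, 'hand_eye': array([[ 7.73790580e-04, -9.68423422e-01, -2.49310002e-01,
         7.22298959e+01],
       [ 9.99999366e-01,  5.45535288e-04,  9.84641361e-04,
         7.56190727e-01],
       [-8.17542352e-04, -2.49310606e-01,  9.68423230e-01,
        -1.80548981e+02],
       [ 0.00000000e+00,  0.00000000e+00,  0.00000000e+00,
         1.00000000e+00]])}
[0.97608171 1.3973286 ] [[-39.27305825  27.48260883]
 [ 41.33532419  27.3119318 ]] [[247.53846153846155, 199.92307692307693], [394.46153846153845, 200.30769230769232]]
```

```bash
python3 - <<'E'
from h import *
im,P=load("w20")
z=np.hstack([cv2.resize(im[193:208,x-8:x+8],None,fx=24,fy=24,interpolation=cv2.INTER_CUBIC) for x in (248,394)])
cv2.imwrite("pics/z21.png",cv2.convertScaleAbs(z,alpha=1.0,beta=0))
E
```

```text
(no output)
```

View pics/z21.png

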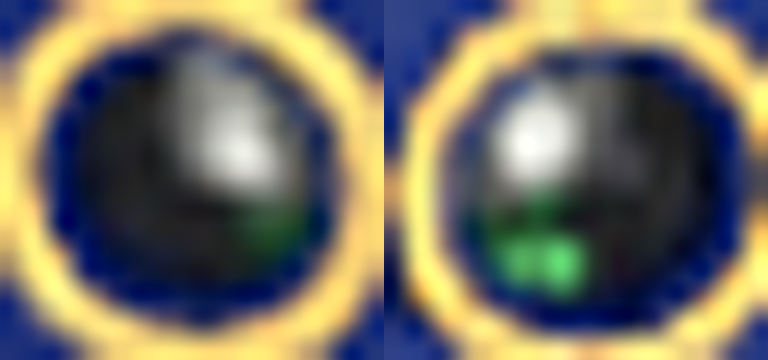

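Call:
{"fn": "apply_moves", "kwargs": {
  "commands": [
    [-0.012,-0.003,0.0,0,0,0,0],
    [-0.012,-0.003,0.05,0,0,0,0],
    [-0.012,-0.003,0.1,0,0,0,0],
    [-0.012,-0.003,0.1,0,0,0,0]
  ]
}}

```text
t: 18.92
tool_pos: [541.6, -13.7, 81.4]
orientation: [-0.0, 0.781, 0.625, -0.0]
wrist_force: [-0.3, 0.3, -1.2]
grip_width: 25.5
```

```bash
python3 - <<'E'
from h import *
im,st=snap("wrist","w21"); print(st["t"],st["tool_pos"],st["orientation"],np.abs(st["dq"]).max(),st["wrist_force"],st["grip_width"])
z=np.hstack([cv2.resize(im[190:210,x-10:x+10],None,fx=20,fy=20,interpolation=cv2.INTER_CUBIC) for x in (248,394)])
cv2.imwrite("pics/z22.png",z)
E
```

```text
18.925 [541.5723333  -13.65760974  81.35966979] [-2.77744924e-04  7.80598757e-01  6.25032360e-01 -2.30468420e-04] 0.0034026067570908725 [-0.26725893  0.27621666 -1.24232861] 25.51446696641456
```

View pics/z22.png

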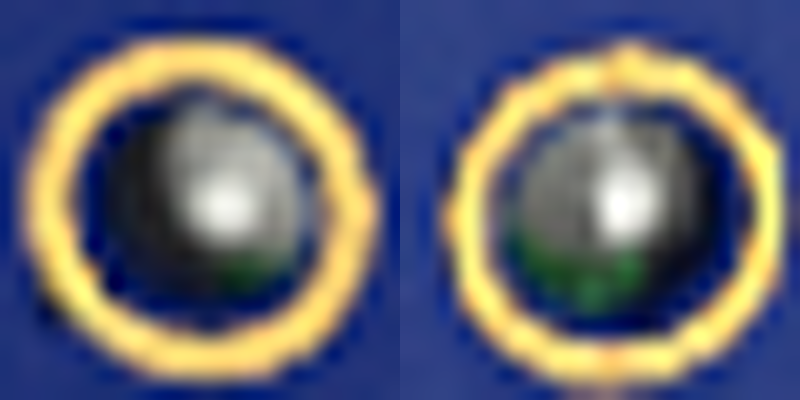

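Call:
{"fn": "apply_moves", "kwargs": {
  "commands": [
    [-0.001,0.009,0.0,0,0,0,0],
    [-0.001,0.009,0.03,0,0,0,0],
    [-0.001,0.009,0.06,0,0,0,0],
    [-0.001,0.009,0.06,0,0,0,0]
  ]
}}

```text
t: 19.48
tool_pos: [542.1, -13.8, 78.5]
orientation: [-0.0, 0.781, 0.625, -0.0]
wrist_force: [-0.2, 1.1, -0.9]
grip_width: 25.3
```

```bash
python3 - <<'E'
from h import *
im,st=snap("wrist","w22"); print(st["t"],st["tool_pos"],st["orientation"],np.abs(st["dq"]).max(),st["wrist_force"],st["grip_width"])
z=np.hstack([cv2.resize(im[190:210,x-10:x+10],None,fx=20,fy=20,interpolation=cv2.INTER_CUBIC) for x in (248,394)])
cv2.imwrite("pics/z23.png",z)
E
```

```text
19.475 [542.10592528 -13.80668879  78.51500579] [-1.78526772e-04  7.80591830e-01  6.25041074e-01 -1.35102824e-04] 0.004298134392592623 [-0.16131683  1.09920111 -0.92233872] 25.28452432960291
```

View pics/z23.png

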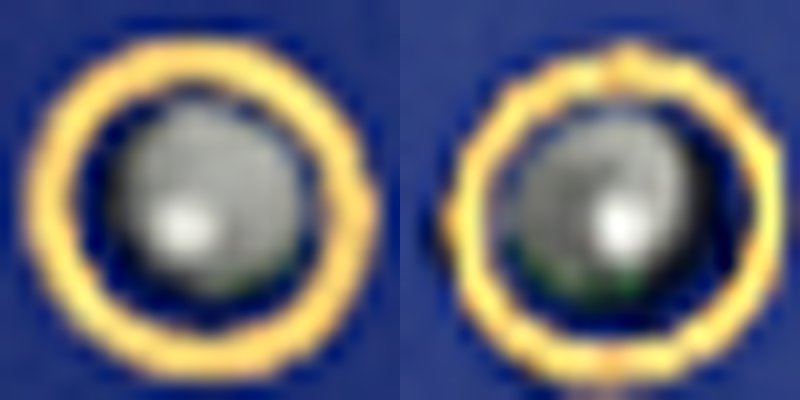

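Call:
{"fn": "apply_moves", "kwargs": {
  "commands": [
    [0,-0.002,0.03,0,0,0,0],
    [0,-0.002,0.06,0,0,0,0],
    [0,-0.002,0.08,0,0,0,0],
    [0,-0.002,0.08,0,0,0,0]
  ]
}}

```text
t: 20.02
tool_pos: [542.3, -13.8, 74.9]
orientation: [0.0, 0.781, 0.625, 0.0]
wrist_force: [-0.9, -0.7, 0.6]
grip_width: 25.5
```

```bash
python3 - <<'E'
from h import *
im,st=snap("wrist","w23"); print(st["t"],st["tool_pos"],st["orientation"],np.abs(st["dq"]).max(),st["wrist_force"],st["grip_width"])
z=np.hstack([cv2.resize(im[190:210,x-10:x+10],None,fx=20,fy=20,interpolation=cv2.INTER_CUBIC) for x in (248,394)])
cv2.imwrite("pics/z24.png",z)
E
```

```text
20.025 [542.26224868 -13.84660166  74.92419027] [2.20561266e-05 7.80581788e-01 6.25053655e-01 3.07470058e-05] 0.0020669804835145196 [-0.93147943 -0.66434505  0.57273253] 25.464366322750205
```

View pics/z24.png

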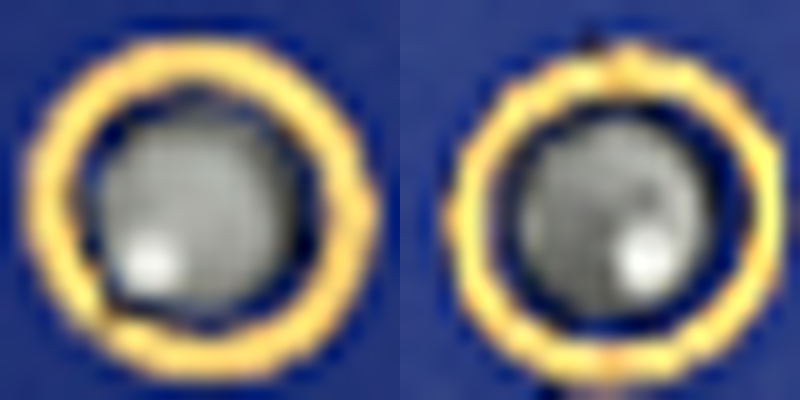

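Call:
{"fn": "apply_moves", "kwargs": {
  "commands": [
    [0.001,-0.004,0.0,0,0,0,0],
    [0.001,-0.004,0.03,0,0,0,0],
    [0.001,-0.004,0.06,0,0,0,0],
    [0.001,-0.004,0.06,0,0,0,0]
  ]
}}

```text
t: 20.58
tool_pos: [542.7, -13.9, 72.7]
orientation: [0.001, 0.781, 0.625, 0.0]
wrist_force: [-0.9, 0.4, 5.6]
grip_width: 25.6
```

```bash
python3 - <<'E'
from h import *
im,st=snap("wrist","w24"); print(st["t"],st["tool_pos"],st["orientation"],np.abs(st["dq"]).max(),st["wrist_force"],st["grip_width"])
z=np.hstack([cv2.resize(im[190:210,x-10:x+10],None,fx=20,fy=20,interpolation=cv2.INTER_CUBIC) for x in (248,394)])
cv2.imwrite("pics/z25.png",z)
E
```

```text
20.575 [542.66536335 -13.92456369  72.69512363] [5.26059175e-04 7.80535153e-01 6.25111568e-01 3.55315880e-04] 0.0008518850796382699 [-0.93753196  0.42687238  5.63092285] 25.55551442699983
```

View pics/z25.png

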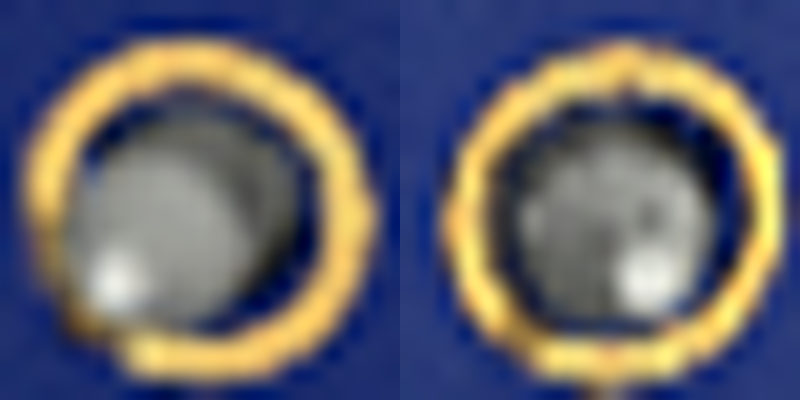

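View pics/w24.png

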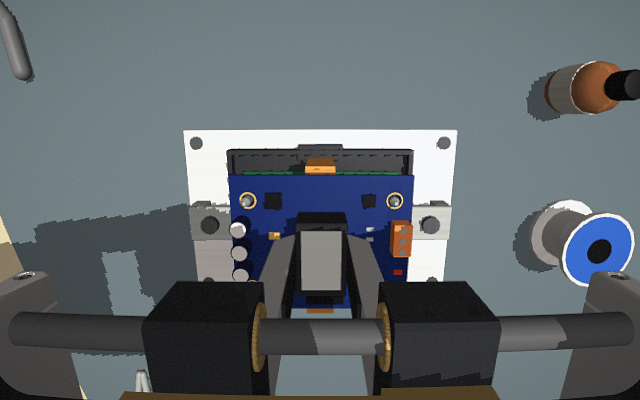

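Call:
{"fn": "apply_moves", "kwargs": {
  "commands": [
    [0,-0.01,0.0,0,0,0,0],
    [0,-0.01,0.0,0,0,0,0]
  ]
}}

```text
t: 20.88
tool_pos: [542.6, -13.9, 72.7]
orientation: [0.001, 0.781, 0.625, 0.001]
wrist_force: [0.9, -0.6, 6.1]
grip_width: 25.4
```

```bash
python3 - <<'E'
from h import *
im,st=snap("wrist","w25"); print(st["t"],st["tool_pos"],st["orientation"],np.abs(st["dq"]).max(),st["wrist_force"],st["wrist_torque"],st["grip_width"])
z=np.hstack([cv2.resize(im[190:210,x-10:x+10],None,fx=20,fy=20,interpolation=cv2.INTER_CUBIC) for x in (248,394)])
cv2.imwrite("pics/z26.png",z)
E
```

```text
20.875 [542.57471184 -13.90492496  72.69873121] [0.00099994 0.78058963 0.62504257 0.00078747] 0.0026682709577872258 [ 0.86639121 -0.57534524  6.08045407] [-0.01791572 -0.16423841  0.05236599] 25.38220700839906
```

View pics/z26.png

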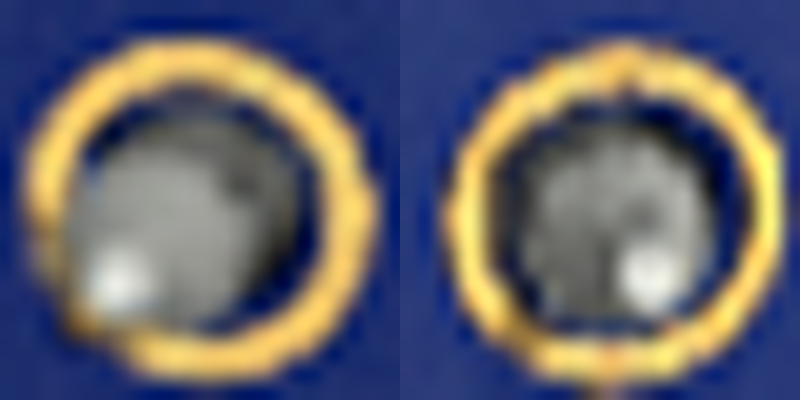

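Call:
{"fn": "apply_moves", "kwargs": {
  "commands": [
    [0,0,-0.06,0,0,0,0],
    [0,0,-0.06,0,0,0,0],
    [0,0,-0.06,0,0,0,0]
  ]
}}

```text
t: 21.3
tool_pos: [541.5, -13.7, 74.6]
orientation: [0.0, 0.781, 0.625, 0.0]
wrist_force: [2.0, -0.9, -0.4]
grip_width: 25.6
```

```bash
python3 - <<'E'
from h import *
im,st=snap("wrist","w26"); print(st["t"],st["tool_pos"],st["orientation"],np.abs(st["dq"]).max(),st["wrist_force"],st["wrist_torque"],st["grip_width"])
z=np.hstack([cv2.resize(im[190:210,x-10:x+10],None,fx=20,fy=20,interpolation=cv2.INTER_CUBIC) for x in (248,394)])
cv2.imwrite("pics/z27.png",z)
E
```

```text
21.3 [541.52792898 -13.66810617  74.61600518] [6.28696407e-05 7.80579817e-01 6.25056114e-01 1.44586734e-05] 0.0016493079951726396 [ 1.98593766 -0.93716202 -0.38367892] [-0.12415051 -0.41022652 -0.01939151] 25.64063023267037
```

View pics/z27.png

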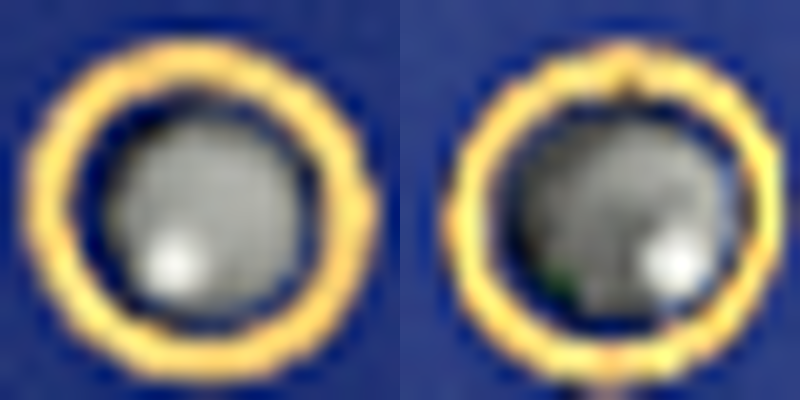

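Call:
{"fn": "apply_moves", "kwargs": {
  "commands": [
    [0,0.007,0.0,0,0,0,0],
    [0,0.007,0.03,0,0,0,0],
    [0,0.007,0.06,0,0,0,0],
    [0,0.007,0.09,0,0,0,0],
    [0,0.007,0.1,0,0,0,0]
  ]
}}

```text
t: 21.98
tool_pos: [542.6, -13.9, 71.3]
orientation: [0.0, 0.781, 0.625, 0.0]
wrist_force: [-2.5, 0.2, 9.7]
grip_width: 25.5
```

```bash
python3 - <<'E'
from h import *
im,st=snap("wrist","w27"); print(st["t"],st["tool_pos"],st["orientation"],np.abs(st["dq"]).max(),st["wrist_force"],st["wrist_torque"],st["grip_width"])
z=np.hstack([cv2.resize(im[190:210,x-10:x+10],None,fx=20,fy=20,interpolation=cv2.INTER_CUBIC) for x in (248,394)])
cv2.imwrite("pics/z28.png",z)
E
```

```text
21.975 [542.64369583 -13.8598007   71.26374977] [4.39127277e-04 7.80585579e-01 6.25048669e-01 3.50227256e-04] 0.004109862919038541 [-2.48451048  0.21288983  9.71096275] [0.06478568 0.43223143 0.04581863] 25.45401469764906
```

View pics/z28.png

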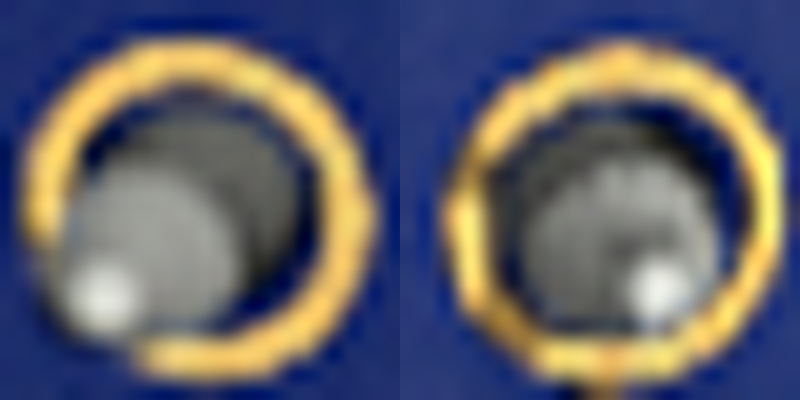

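Call:
{"fn": "apply_moves", "kwargs": {
  "commands": [
    [0,-0.012,0.0,0,0,0,0],
    [0,-0.014,0.03,0,0,0,0],
    [0,-0.016,0.06,0,0,0,0],
    [0,-0.018,0.08,0,0,0,0],
    [0,-0.018,0.08,0,0,0,0]
  ]
}}

```text
t: 22.65
tool_pos: [541.8, -13.7, 67.2]
orientation: [0.0, 0.781, 0.625, 0.0]
wrist_force: [-1.7, 0.8, 11.2]
grip_width: 25.7
```

```bash
python3 - <<'E'
from h import *
im,st=snap("wrist","w28"); print(st["t"],st["tool_pos"],st["orientation"],np.abs(st["dq"]).max(),st["wrist_force"],st["wrist_torque"],st["grip_width"])
z=np.hstack([cv2.resize(im[190:210,x-10:x+10],None,fx=20,fy=20,interpolation=cv2.INTER_CUBIC) for x in (248,394)])
cv2.imwrite("pics/z29.png",z)
E
```

```text
22.65 [541.76722536 -13.68484549  67.19605246] [4.53245636e-04 7.80595835e-01 6.25035851e-01 3.48701837e-04] 0.0005884886484497599 [-1.70781282  0.82778052 11.20521966] [-0.02707696  0.32225274  0.04297924] 25.65846110810637
```

View pics/z29.png

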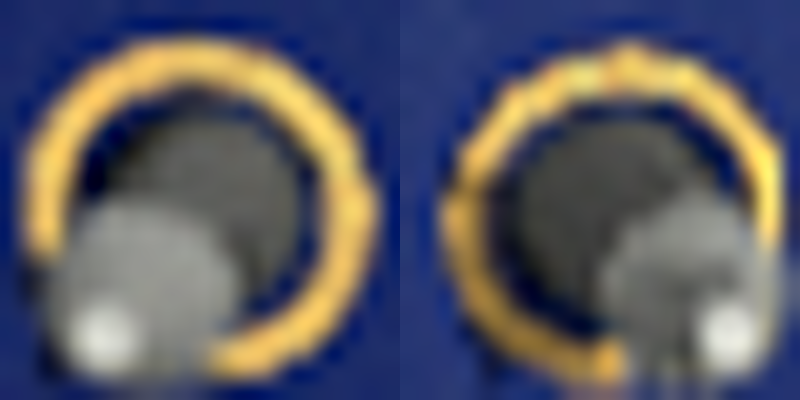

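View pics/w28.png

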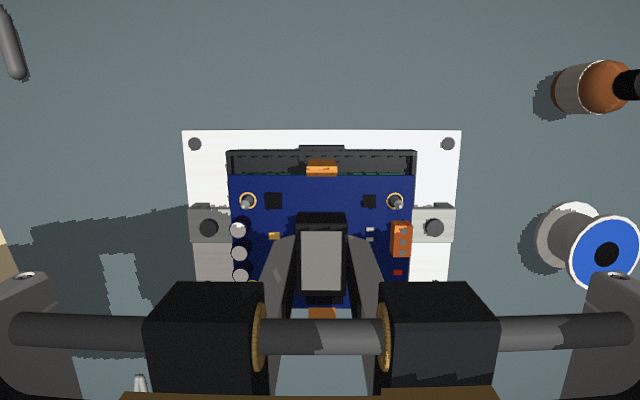

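Call:
{"fn": "apply_moves", "kwargs": {
  "commands": [
    [0,0,0.02,0,0,0,0],
    [0,-0.002,0.04,0,0,0,0],
    [0,-0.004,0.06,0,0,0,0],
    [0,-0.004,0.06,0,0,0,0]
  ]
}}

```text
t: 23.2
tool_pos: [541.8, -13.7, 65.0]
orientation: [0.001, 0.781, 0.625, 0.0]
wrist_force: [-3.8, 0.8, 15.7]
grip_width: 25.6
```

```bash
python3 - <<'E'
from h import *
im,st=snap("wrist","w29"); print(st["t"],st["tool_pos"],st["wrist_force"],st["grip_width"])
a=cv2.resize(im[150:200,260:380],None,fx=6,fy=6,interpolation=cv2.INTER_CUBIC)
s=snap("side","s29")[0]
b=cv2.resize(s[180:230,260:380],None,fx=6,fy=6,interpolation=cv2.INTER_CUBIC)
cv2.imwrite("pics/z30.png",np.vstack([a[:290],b]))
E
```

```text
23.2 [541.81841085 -13.67864054  64.96653689] [-3.82392913  0.84655219 15.68229557] 25.608722118085396
```

View pics/z30.png

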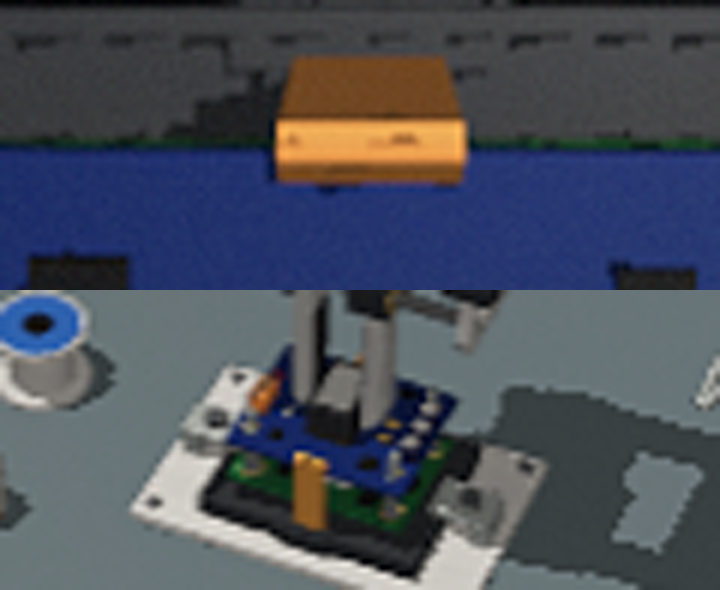

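Call:
{"fn": "apply_moves", "kwargs": {
  "commands": [
    [0,-0.002,0.02,0,0,0,0],
    [0,-0.004,0.04,0,0,0,0],
    [0,-0.004,0.04,0,0,0,0]
  ]
}}

```text
t: 23.68
tool_pos: [541.9, -13.7, 64.7]
orientation: [0.0, 0.78, 0.625, 0.0]
wrist_force: [-8.6, 1.8, 26.5]
grip_width: 25.4
```

```bash
python3 - <<'E'
from h import *
im,st=snap("wrist","w30"); print(st["t"],st["tool_pos"],st["wrist_force"],st["grip_width"])
a=cv2.resize(im[150:200,260:380],None,fx=6,fy=6,interpolation=cv2.INTER_CUBIC)
b=cv2.resize(im[285:335,260:380],None,fx=6,fy=6,interpolation=cv2.INTER_CUBIC)
cv2.imwrite("pics/z31.png",np.vstack([a[:290],b]))
E
```

```text
23.675 [541.8796082  -13.70490145  64.69118812] [-8.64053015  1.81250194 26.51663973] 25.446012423759726
```

View pics/z31.png

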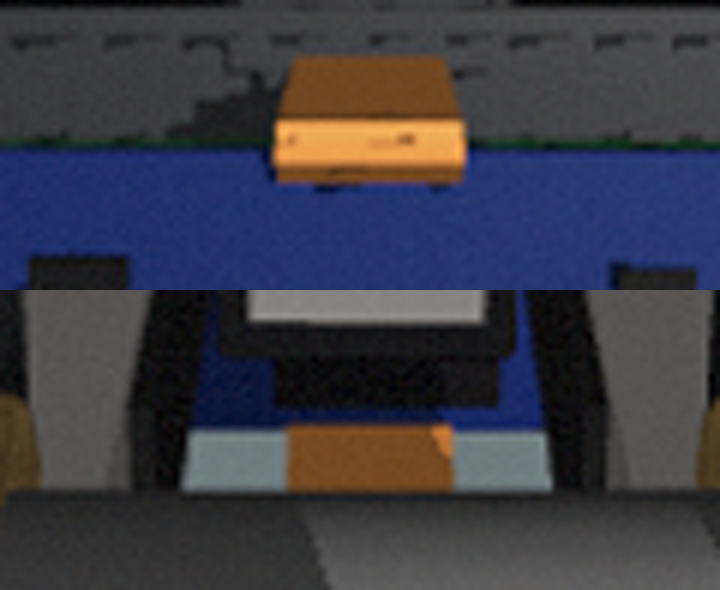

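Call:
{"fn": "apply_moves", "kwargs": {
  "commands": [
    [0,0.004,-0.02,0,0,0,0],
    [0,0.008,-0.04,0,0,0,0],
    [0,0.01,-0.06,0,0,0,0],
    [0,0.01,-0.06,0,0,0,0]
  ]
}}

```text
t: 24.22
tool_pos: [541.8, -13.7, 65.8]
orientation: [0.0, 0.781, 0.625, 0.0]
wrist_force: [-3.7, 1.0, 14.5]
grip_width: 25.5
```

Call:
{"fn": "apply_moves", "kwargs": {
  "commands": [
    [0,0.004,-0.02,0,0,0,0],
    [0,0.008,-0.04,0,0,0,0],
    [0,0.008,-0.05,0,0,0,0],
    [0,0.008,-0.05,0,0,0,0]
  ]
}}

```text
t: 24.72
tool_pos: [541.8, -13.7, 66.5]
orientation: [0.0, 0.781, 0.625, 0.0]
wrist_force: [0.3, 0.4, 5.4]
grip_width: 25.8
```

Call:
{"fn": "apply_moves", "kwargs": {
  "commands": [
    [0,0,-0.02,0,0,0,0],
    [0,0,-0.02,0,0,0,32],
    [0,0,-0.02,0,0,0,45],
    [0,0,-0.02,0,0,0,45],
    [0,0,-0.1,0,0,0,45],
    [0,0,-0.5,0,0,0,45],
    [0,0,-1.2,0,0,0,45],
    [0,0,-2.0,0,0,0,45],
    [0,0,-2.0,0,0,0,45],
    [0,0,-2.0,0,0,0,45]
  ]
}}

```text
t: 25.98
tool_pos: [540.9, -13.5, 165.6]
orientation: [-0.0, 0.781, 0.625, -0.0]
wrist_force: [-0.1, 1.1, -0.1]
grip_width: 42.5
```

```bash
python3 - <<'E'
from h import *
im,st=snap("wrist","w31"); print(st["t"],st["tool_pos"],st["wrist_force"],st["grip_width"])
cv2.imwrite("pics/z32.png",cv2.resize(im[110:280,190:440],None,fx=3.2,fy=3.2,interpolation=cv2.INTER_CUBIC))
s=snap("side","s31")[0]
cv2.imwrite("pics/z33.png",cv2.resize(s[180:240,260:370],None,fx=7,fy=7,interpolation=cv2.INTER_CUBIC))
E
```

```text
25.975 [540.92725863 -13.50224068 165.57663353] [-0.14149313  1.13163354 -0.13362552] 42.5054314185751
```

View pics/z32.png

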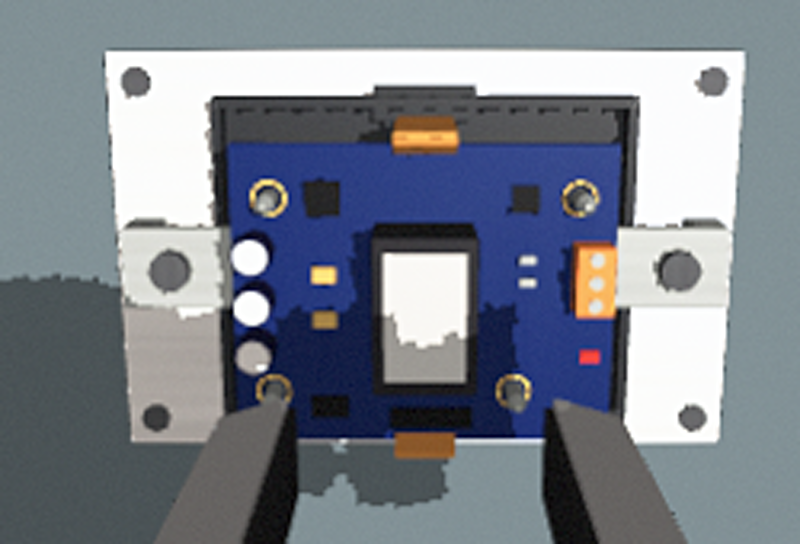

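View pics/z33.png

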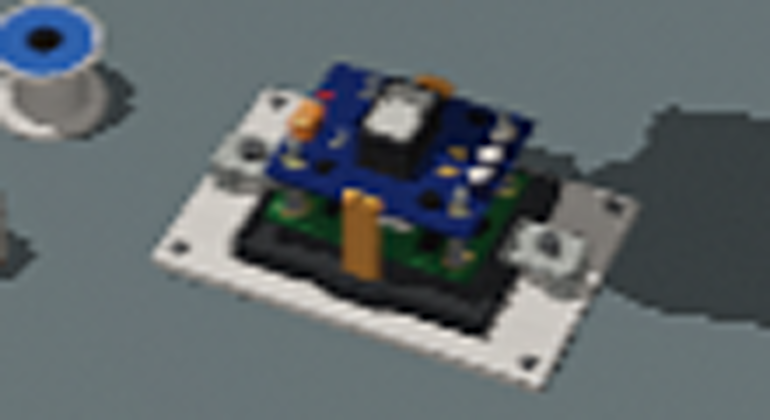

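```bash
python3 - <<'E'
from h import *
im,P=load("w31")
f=lambda L:(np.array(L)+.5)/3.2-.5+[190,110]
B=np.array([[-95,62],[95,62],[95,-62],[-95,-62.]])
a,c,r=fit(B,toplane(P,f([[105,51],[745,52],[720,442],[131,443]]),10)); print("base",a,c,r.round(1).tolist())
R2=np.array([[np.cos(a),-np.sin(a)],[np.sin(a),np.cos(a)]])
rings=f([[268,197],[274,390],[580,198],[513,391]])
for z in (60.2,62.2,64.2,66.2):
    a2,c2,r2=fit(HO,toplane(P,rings,z)); print(z,a2-a,(c2-c)@R2,(r2@R2).round(2).tolist())
def pr(pts):
    X=np.array(pts,float); W=np.c_[X[:,:2]@R2.T+c,X[:,2]+2]; return ((proj(P,W)-[190,110]+.5)*3.2-.5).round(0).tolist()
for s in (1,-1):
    print("nose bottom",pr([[-8,s*37.7,60.2],[8,s*37.7,60.2]]),"slope top",pr([[-8,s*40,66.2],[8,s*40,66.2]]),"board edge",pr([[-20,s*40,60.2],[20,s*40,60.2]]), "bent nose",pr([[-8,s*40.2,60.2],[8,s*40.2,60.2]]))
cv2.imwrite("pics/z34.png",np.vstack([cv2.resize(im[140:165,290:355],None,fx=12,fy=11,interpolation=cv2.INTER_CUBIC),cv2.resize(im[235:260,290:355],None,fx=12,fy=11,interpolation=cv2.INTER_CUBIC)]))
E
```

```text
base -0.2188149543343184 [543.80617074 -12.53204178] [[-0.2, 0.2], [0.1, -0.3], [0.6, -0.0], [-0.4, 0.0]]
60.2 -0.0038956513985935193 [-0.71255102 -0.56151382] [[-0.45, 0.39], [-0.45, -0.35], [0.53, 0.38], [0.37, -0.42]]
62.2 -0.0038956513985935193 [-0.69028768 -0.06350159] [[-0.19, 0.21], [-0.19, -0.17], [0.21, 0.2], [0.17, -0.24]]
64.2 -0.0038956513985934915 [-0.66802434  0.43451063] [[0.06, 0.02], [0.07, 0.01], [-0.1, 0.02], [-0.03, -0.05]]
66.2 -0.0038956513985932695 [-0.645761    0.93252285] [[0.32, -0.16], [0.32, 0.2], [-0.41, -0.17], [-0.23, 0.14]]
nose bottom [[395.0, 152.0], [458.0, 152.0]] slope top [[394.0, 146.0], [459.0, 146.0]] board edge [[348.0, 143.0], [505.0, 143.0]] bent nose [[395.0, 143.0], [458.0, 143.0]]
nose bottom [[397.0, 431.0], [456.0, 431.0]] slope top [[396.0, 447.0], [456.0, 447.0]] board edge [[353.0, 439.0], [500.0, 438.0]] bent nose [[397.0, 439.0], [456.0, 439.0]]
```

View pics/z34.png

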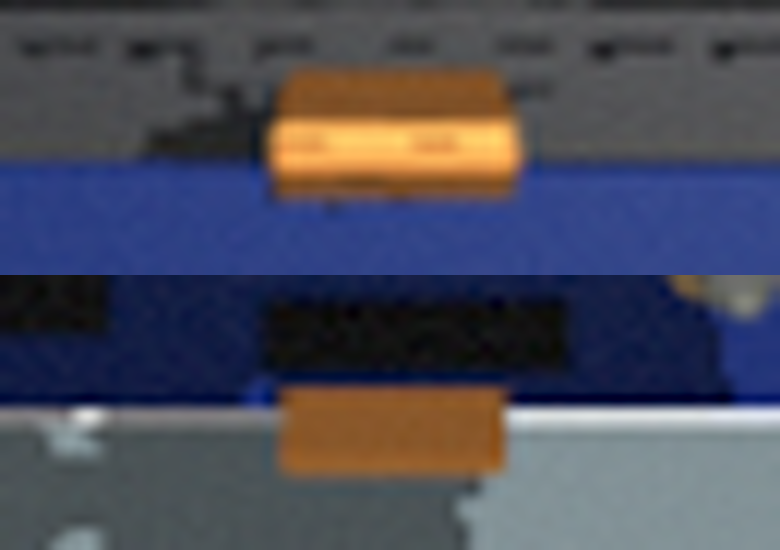

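```bash
python3 - <<'E'
from h import *
from workcell import workorder
im,_=snap("top","t31"); b=cv2.imread("pics/top0.png")
for n,(x,y) in dict(drv=(238,125),bottle=(313,117),reel=(356,117),spare=(436,112),meter=(502,165),tray=(167,176),cutters=(258,275),tweez=(403,271)).items():
    print(n,cv2.absdiff(im[y-12:y+12,x-12:x+12],b[y-12:y+12,x-12:x+12]).mean().round(1))
st=sensors.state(); print(st["t"],np.abs(st["dq"]).max(),st["tool_pos"])
print(workorder.job_done())
E
```

```text
drv 2.8
bottle 2.7
reel 3.1
spare 3.0
meter 2.9
tray 3.0
cutters 2.8
tweez 3.0
26.125 0.0031248042051379393 [540.39293764 -13.39001616 164.56349857]
the job is handed in; nothing more can be done
None
```

View pics/t31.png

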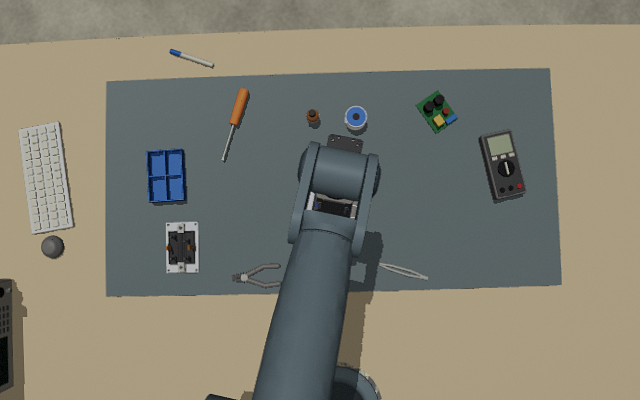

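I fitted both boards on the larger carrier and handed the job in at about 26 s of the 51 s. No verdict is reported, so what follows is from my own last checks.

**What I did**
- I lowered the power board over the posts with wrist-camera corrections on the way. It reached the lower steps at about 12 N of contact and I let it go there.
- I lowered the control board over the same pins and pressed it to the bushings' stop, with the wrist force peaking at about 27 N. I then eased off, opened the jaws and withdrew upwards.

**What the last checks showed**
- **Hooks:** both nose edges lie within about 1 picture pixel of where shut hooks should appear, over the control board's edges.
- **Control board position:** its holes fit a level board to about 0.1 mm, with the centre within about 0.8 mm of the carrier's centre in plan.
- **Power board:** it looked evenly seated in the picture before the control board went on. I did not measure its height or tilt.
- **Other things on the bench:** the top picture shows the eight loose items where they were at the start.
- **Gripper:** it is open, touching nothing, about 100 mm above the boards.

**What disagreed**
- The best height fit for the control board's top face came out about 2 mm above nominal. That is within the stated camera calibration error, and the hook picture and press heights agree with it being home.
- The wrist camera's calibration reading changed by about 0.8 mm between calls, so I relied on comparing holes and pins within the same picture.
- During the hook pressing the arm drifted about 0.7 mm sideways. I lifted once, re-centred and corrected for it.

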